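Close the dust-filter box

TASK

Close the filter box: slide the cover plate off the shelf and in under the raised wing nut until its slot is home on the centre stud and the whole plate has dropped flat onto the box, and then spin the wing nut down clockwise until it is snug on the cover. Let go and leave the other things on the table where they are.

Things in the scene. Friction and masses are not known exactly. Their poses are not given: they have to be found in the camera images.
- filter_box: blue open box fixed to the table, dark steel loading shelf on one side. Origin: on the table top, on the axis of the upright centre stud (diameter 10 mm, top at 105 mm); z up, +y from the stud towards the shelf. Box: x -72..72, y -72..79 mm; its flat rim, 50 mm high, is the cover's seat. A dark hose stub on the far side reaches y = -98 mm, 49 mm high.
- shelf_edge (a point): middle of the shelf's top at the edge next to the box: 79 mm in +y from the stud axis, 53 mm above the table, so there is a 3 mm step down from shelf to seat here. The shelf covers x -65..65, y 79..239 mm of the filter box's frame.
- stud_seat (a point): the point on the stud axis at the height of the seat (50 mm above the table)
- cover: loose aluminium plate, 0.33 kg, x -60..60, y -60..75 mm, 8 mm thick, at first flat on the shelf, its +y roughly along the box's. Origin: on its underside, where the stud stands when home. A slot 14 mm wide runs from the middle of the -y edge to 7 mm past the origin, its mouth flared to 48 mm over the outer 32 mm. Home: the slot's end stops at the stud and the whole plate drops past the step.
- cover_rib (a point): middle of the back face of the cover's black rib: 75 mm in +y and 18 mm above the cover's origin. The rib is 110 mm long (x), 12 mm thick (y 63..75 mm), flush with the cover's back edge, its top 29 mm above the cover's underside.
- pressure_washer: steel washer, 34 mm diameter, captive under the wing nut; it rides up and down the stud with the nut but does not turn, and it is what presses the cover. Origin: centre of its underside; at the start 7 to 11 mm above the top of a seated cover, high enough for the cover to slide in under it from the shelf.
- wing_end (a point): point on one wing of the orange wing nut, 36 mm from the stud axis, mid-thickness, 23 mm above the washer's underside. The nut spans 84 mm; each of its two opposite wings is a blade 8 mm thick, 12 to 42 mm from the axis, 9 to 35 mm above the washer's underside.
- wing_nut (a joint): angle of the wing nut, rad, growing clockwise from above; at q wing_end lies at angle -q about z from the box's +x. Each turn (6.28) lowers nut and washer by 8 mm; the washer meets the seated cover at about 8.6. Starts between 0 and 3; slight friction (1 N on a wing), stays where left. Once the washer bears on the cover it stops turning: a push of some 5 N on a wing makes it snug.
- teal_jar: teal screw jar, 60 mm across, 60 mm high, origin under its centre; bystander, not to be disturbed
- mould_0: brown rubber mould block 50x77x22 mm, origin under its centre; bystander, not to be disturbed
- mould_1: brown rubber mould block 50x77x22 mm, origin under its centre; bystander, not to be disturbed
- tape_roll: roll of white tape, 58 mm across, 24 mm high, origin under its centre; bystander, not to be disturbed
- flux_bottle: white square bottle 46x46x71 mm, origin under its centre; bystander, not to be disturbed
Things that resemble listed ones, but are neither listed nor needed, are in the scene too. There is more than one size of the cover; the job needs the larger.

How it is judged (in metres and radians):
On the way, in this order (a step that is already met when the one before it is completed fails the run):
1. the cover lies home on the seat, the stud in the end of its slot, the wing nut still clear of it (horizontal distance between cover and stud_seat below 0.006 m and z of cover in the frame of stud_seat below 0.0015 m and angle between the z axis of cover and the z axis of filter_box, either way round below 0.015 rad and angle between the y axis of cover and the y axis of filter_box, either way round below 0.08 rad and contact force between pressure_washer and cover below 0.5 N), for 0.2 s.
2. the wing nut is spun down and its washer bears on the seated cover (horizontal distance between cover and stud_seat below 0.006 m and z of cover in the frame of stud_seat below 0.0015 m and angle between the z axis of cover and the z axis of filter_box, either way round below 0.015 rad and angle between the y axis of cover and the y axis of filter_box, either way round below 0.08 rad and contact force between pressure_washer and cover above 5 N), for 0.2 s.
At the end, for the whole second after the job is handed in: The cover lies flat on the seat (origin within 6 mm of the stud axis, not more than 1.5 mm above the seat, tilt under 0.015 rad, turned less than 0.08 rad from the box) and at rest, and the washer of the wing nut presses on it with more than 5 N (all of step 2 and linear speed of cover below 0.01 m/s); the robot touches nothing.
It fails at once if one of the five loose bystanders is moved by more than 30 mm (distance of any of teal_jar, mould_0, mould_1, tape_roll, flux_bottle from where it was at the start of the episode above 0.03 m).
It also fails if it takes over 64 s, if anything falls off the work surface, if the arm or the gripper's body presses on something with over 40 N, if the wrist force passes 120 N, or if a joint passes its speed limit or range.

ROBOT

A 6-joint arm with a two-finger parallel gripper is mounted at the origin on the work surface; the furniture and walls round the work are solid. World frame = base frame: x ahead of the robot, y to its left, z up, the work surface at z = 0. Lengths are in mm, angles in rad, forces in N, time in s.
With the tool pointing down it reaches from about 325 to 900 mm from the base axis. Payload 6.1 kg.
Tool frame: the origin (TCP) lies at the very end of the fingers, on their centre line; the grasp point (between the pads) lies 19 mm behind it; z points along the fingers, y is the direction in which the jaws open and shut (so a half turn about z gives the same grasp; the last joint's range is limited). The gripper opens to 85 mm and grips with 20 to 120 N. Pads are 22 mm wide; open, the fingers measure 114 mm over their backs; the gripper's body (76 mm by 85 mm) begins 54 mm behind the grasp point. The pads swing forward as they close: fully open they stand 13 mm farther back than shut.
Start: joints at [-1.335, 0.22, 1.526, -0, 1.395, -0.126], TCP at [221.216, -584.533, 196.3] pointing down, gripper open.
Joint ranges: [-2.98, 2.98], [-0.91, 2.08], [0.09, 2.57], [-1.24, 4.39], [0.2, 2.65], [-2.68, 2.68]. Speed limits (rad/s): [2.57, 2.57, 3.01, 3.14, 3.14, 3.14].

INTERFACE

Orientations are given as a 3x3 rotation matrix whose columns are the frame's x, y, z axes.
In Python, from workcell import arm, camera, calibration, ticket gives the robot as it stands.
- The arm moves only by the tool servo_tool, never from a script. Its argument "moves" is a list of rows, each a list of 3 entries, a list of its own where there are three numbers: the closure, from -1 (fully open) to 1 (shut), then the shift along the tool's x, y, z in m, then the turn about the tool's z in rad. In form: [[gripper, [dx, dy, dz], yaw], ...]. A call has 1 to 5 rows; each row is the pose to reach, as a shift and turn from the pose measured when the call began, along the tool's axes at that moment; what a row does not reach only later rows make up. A row lasts 1/10 s, in which the tool goes at most 50 mm and 8.59 degrees, less where a joint would pass 70% of its speed; a pose out of reach is approached as far as the arm can. A call with a gripper value outside its range is refused whole. The fingers move at their own pace and stop on an object; the grip force is fixed at half the most. Time passes only in rows, so rows that repeat a pose let the fingers close. It gives the time, the measured TCP pose, the force and the opening at its end, in the units of the state.
- arm.get_obs(): the state, without advancing time (a new reading comes with each control period).
- camera(name): name is "scene" or "top"; returns the picture (400x640x3 uint8, blue, green, red); there is no depth.
- calibration(name): a dict with "K" (3x3 intrinsics, pixels), "eye" and "attitude" of the camera in the world. Camera axes: x right, y down, z forward; pixel columns grow to the right and rows downward; lengths in mm; the calibration is good to about 2 mm. A picture is of the moment at which its call begins. calibration takes no time and is no camera call.
- ticket.sign_off(): hands the job in, once; it reports no verdict.
The state is a dict: "t": time; "joints": joint angles; "qvel": joint speeds; "joint_torque": joint torques, N m; "ee_pos": TCP position; "orientation": TCP orientation; "force": force on the tool from outside, world axes, zero at the start; "moment": the same for the moment, N m; "finger_gap": finger opening in mm.
Only numpy, scipy, OpenCV 4.12 (cv2) and the standard library are available. Lean on these libraries where they do the work, as an engineer would, in place of code of your own. Each camera call takes 0.05 s, during which the arm holds its last target.

## Working session

There is one attempt and no reset: what is moved stays moved. The work goes in short steps, Python scripts to look and compute and a tool call to move; the robot and the scene stay as the last step left them, time stands still between calls to the robot, and variables do not carry over. Pictures are saved under pics/ and viewed, and the job is handed in when it is done.

Besides the shell and the picture viewer there is one more tool, called after "Call:" in YAML: its name, and indented under it one key for each argument. servo_tool: Moves the arm, as the interface text tells. Its arguments: {"type":"object","properties":{"moves":{"type":"array","items":{"type":"array"}}},"required":["moves"]}

```bash
ls; mkdir -p pics
python3 - <<'E'
from workcell import arm,camera,calibration
import cv2
for n in("scene","top"):
    cv2.imwrite(f"pics/{n}0.png",camera(n)); c=calibration(n); print(n,c)
o=arm.get_obs(); print(o['t'],o['ee_pos'],o['orientation'],o['finger_gap'],o['force'])
E
```

```text
pics
scene {'K': array([[487.72261212,   0.        , 319.08650919],
       [  0.        , 487.72261212, 192.63461617],
       [  0.        ,   0.        ,   1.        ]]), 'eye': array([-415.61556708,  207.36956192, 1233.05599139]), 'attitude': array([[-0.24233219, -0.77248328,  0.58697929],
       [-0.97008636,  0.18394304, -0.15842165],
       [ 0.01440732, -0.60781127, -0.79395081]])}
top {'K': array([[420.32532728,   0.        , 317.61411495],
       [  0.        , 420.32532728, 201.50675624],
       [  0.        ,   0.        ,   1.        ]]), 'eye': array([ 229.62212466,  -16.28666898, 1079.36012232]), 'attitude': array([[-0.00522943, -0.98009831,  0.19844385],
       [-0.99998481,  0.00477956, -0.00274593],
       [ 0.00174281, -0.1984552 , -0.98010841]])}
0.1 [ 221.08299597 -583.936736    195.30295841] [[ 9.35271979e-01  3.53929601e-01 -4.04595570e-04]
 [ 3.53929751e-01 -9.35270383e-01  1.74427326e-03]
 [ 2.38943687e-04 -1.77456832e-03 -9.99998397e-01]] 85.69278010692854 [-0.72484822 -0.17637079 -0.32528182]
```

View pics/scene0.png

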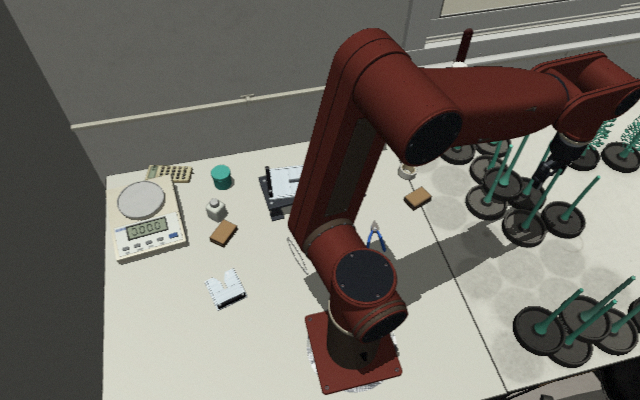

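View pics/top0.png

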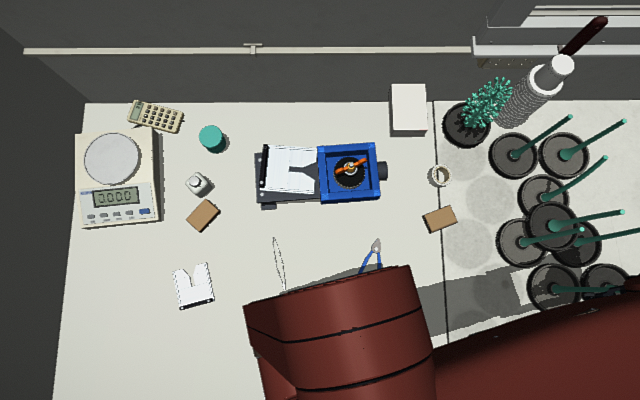

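The top view shows the blue box around (350,173), with the shelf and cover to its left (world +y). The scene view of it is partly blocked by the arm. I'll enlarge that area.

Run:
```python
import cv2
a=cv2.imread("pics/top0.png")[130:220,240:400]
cv2.imwrite("pics/top0c.png",cv2.resize(a,None,fx=5,fy=5,interpolation=cv2.INTER_CUBIC))
```

```text
(no output)
```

View pics/top0c.png

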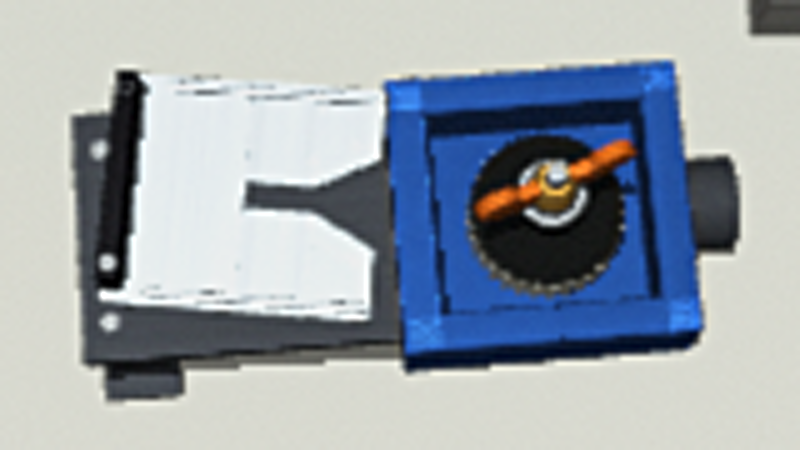

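Crop readings: box rim corners near (388,82), (674,62), (698,325) and (405,345). Stud top is at (560,172), cover front corners at (384,90) and (370,320), and the slot end at (245,195). The rib top spans (118,70) to (112,287). The orange wings run from (628,150) to (485,212).

```bash
cat > h.py <<'E'
import numpy as np
from workcell import arm,camera,calibration
def ray(n,uv):
    c=calibration(n);d=c['attitude']@np.linalg.inv(c['K'])@np.array([uv[0],uv[1],1.]);return c['eye'],d
def at(n,uv,z):
    e,d=ray(n,uv);return e+d*(z-e[2])/d[2]
def proj(n,p):
    c=calibration(n);q=c['attitude'].T@(np.asarray(p,float)-c['eye']);q=c['K']@q;return q[:2]/q[2]
def T(pose,p):
    x,y,a=pose;p=np.asarray(p,float);return np.array([x+np.cos(a)*p[0]-np.sin(a)*p[1],y+np.sin(a)*p[0]+np.cos(a)*p[1],p[2]])
from scipy.optimize import least_squares
def fit(n,pts,uvs,z0,x0):
    f=lambda v:np.concatenate([proj(n,T(v,np.add(p,[0,0,z0])))-u for p,u in zip(pts,uvs)])
    r=least_squares(f,x0,x_scale=[1,1,.01],loss='soft_l1');return r.x,r.fun.reshape(-1,2)
E
python3 - <<'E'
from h import *
import numpy as np
cr=lambda u:(240+(u[0]+.5)/5-.5,130+(u[1]+.5)/5-.5)
P=[(72,79,50),(72,-72,50),(-72,-72,50),(-72,79,50),(0,0,105)]
U=[cr(u) for u in[(388,82),(674,62),(698,325),(405,345),(560,172)]]
b,r=fit('top',P,U,0,[340,-100,0]);print('box',b,np.round(r,1).tolist())
P=[(60,-60,8),(-60,-60,8),(0,7,8),(55,75,29),(-55,75,29),(-55,63,29),(55,63,29)]
U=[cr(u) for u in[(384,90),(370,320),(245,195),(118,70),(102,287),(124,287),(141,73)]]
c,r=fit('top',P,U,53,[340,50,0]);print('cover',c,np.round(r,1).tolist())
for u in[(628,150),(485,212),(478,205),(634,143)]:
    for z in (50+8+9+27,):print(at('top',cr(u),z))
print(at('top',cr((560,172)),105))
E
```

```text
box [ 5.19344717e+02 -1.00321721e+02  6.11863670e-02] [[-0.7, -1.1], [0.6, -0.8], [1.2, 1.2], [-0.3, 1.1], [-0.4, -0.3]]
cover [ 5.19394371e+02  4.50768517e+01 -5.93527753e-02] [[0.6, -0.1], [0.8, -0.0], [0.5, 0.3], [-0.4, 0.2], [-0.8, -0.2], [-0.3, 0.0], [-0.2, -0.1]]
[ 532.9589734  -135.77966629   94.        ]
[501.95609661 -65.49894804  94.        ]
[505.49050594 -62.14917866  94.        ]
[ 536.50678508 -138.8109156    94.        ]
[ 518.69009989 -101.37073331  105.        ]
```

```bash
cat >> h.py <<'E'
def to(p,yaw=None):
    "world target -> tool shift, turn"
    o=arm.get_obs();R=np.array(o['orientation']);d=R.T@(np.asarray(p,float)-o['ee_pos'])/1000
    cur=np.arctan2(R[1,0],R[0,0]);t=0 if yaw is None else -((yaw-cur+np.pi)%(2*np.pi)-np.pi)
    print('t',round(o['t'],2),'pos',np.round(o['ee_pos'],1),'yaw',round(cur,3),'F',np.round(o['force'],1),'gap',round(o['finger_gap'],1),'-> shift',np.round(d,4),'turn',round(t,3))
E
python3 -c "
from h import *
to((523,114,340),-.059)"
```

```text
t 0.1 pos [ 221.1 -583.9  195.3] yaw 0.362 F [-0.7 -0.2 -0.3] gap 85.7 -> shift [ 0.5294 -0.5462 -0.1436] turn 0.421
```

Call:
servo_tool:
  moves:
    - [0,[0,0,-0.05],0]
    - [0,[0,0,-0.1],0]
    - [0,[0,0,-0.15],0]
    - [0,[0,0,-0.15],0]

```text
t: 0.5
ee_pos: [221.9, -587.1, 354.9]
orientation: [[0.935, 0.354, 0.003], [0.354, -0.935, -0.012], [-0.002, 0.012, -1.0]]
force: [0.3, -2.1, 0.3]
finger_gap: 42.9
```

Call:
servo_tool:
  moves:
    - [0,[0.035,-0.036,0],0.1]
    - [0,[0.07,-0.072,0],0.2]
    - [0,[0.105,-0.108,0],0.3]
    - [0,[0.14,-0.144,0],0.42]
    - [0,[0.175,-0.18,0],0.42]

```text
t: 1.0
ee_pos: [321.8, -355.6, 351.7]
orientation: [[0.998, -0.062, 0.003], [-0.062, -0.998, -0.012], [0.003, 0.011, -1.0]]
force: [0.8, -0.5, 0.4]
finger_gap: 42.9
```

```bash
python3 -c "
from h import *
to((523,114,340),-.059)"
```

```text
t 1.0 pos [ 321.8 -355.6  351.7] yaw -0.062 F [ 0.8 -0.5  0.4] gap 42.9 -> shift [ 0.1717 -0.4813  0.0068] turn -0.003
```

Call:
servo_tool:
  moves:
    - [0,[0.017,-0.047,0],0]
    - [0,[0.034,-0.094,0],0]
    - [0,[0.051,-0.141,0],0]
    - [0,[0.068,-0.188,0],0]
    - [0,[0.085,-0.235,0],0]

```text
t: 1.5
ee_pos: [420.7, -126.0, 348.9]
orientation: [[0.998, -0.062, 0.003], [-0.062, -0.998, -0.012], [0.004, 0.011, -1.0]]
force: [1.8, -1.0, -1.1]
finger_gap: 42.7
```

Call:
servo_tool:
  moves:
    - [0,[0.017,-0.047,0],0]
    - [0,[0.034,-0.094,0],0]
    - [0,[0.051,-0.141,0],0]
    - [0,[0.068,-0.188,0],0]
    - [0,[0.085,-0.235,0],0]

```text
t: 2.0
ee_pos: [519.7, 103.8, 346.1]
orientation: [[0.998, -0.062, 0.003], [-0.062, -0.998, -0.012], [0.004, 0.012, -1.0]]
force: [-0.2, -1.6, -0.2]
finger_gap: 43.0
```

Run:
```python
from h import *
import cv2
to((523,114,120),-.059)
for n in("scene","top"):
    cv2.imwrite(f"pics/{n}1.png",camera(n))
```

```text
t 2.0 pos [519.7 103.8 346.1] yaw -0.062 F [-0.2 -1.6 -0.2] gap 43.0 -> shift [ 0.0019 -0.013   0.226 ] turn -0.003
```

View pics/scene1.png

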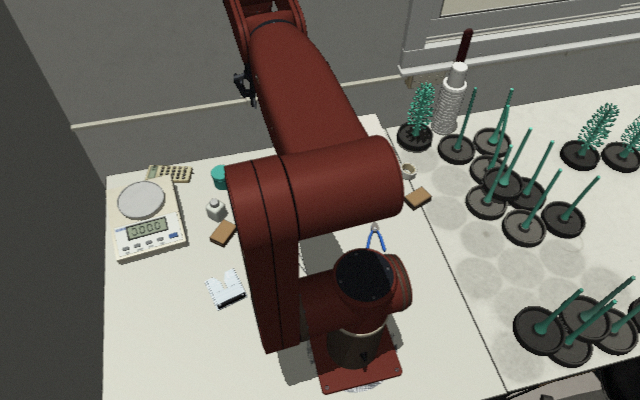

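View pics/top1.png

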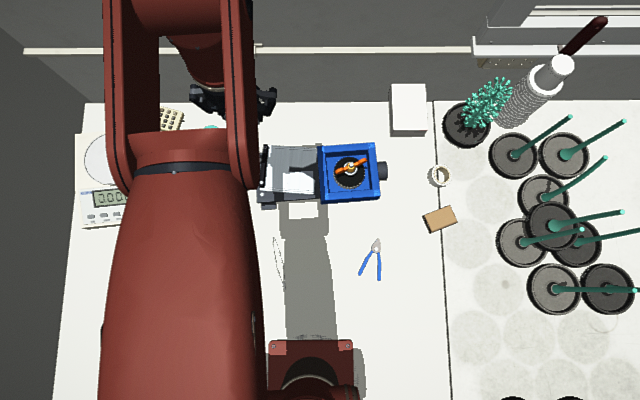

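The scene view is blocked by the arm, but the top view still shows the box and cover (rib near (263,168)). I'm descending now.

Call:
servo_tool:
  moves:
    - [0,[0.002,-0.012,0.05],0]
    - [0,[0.002,-0.013,0.1],0]
    - [0,[0.002,-0.013,0.15],0]
    - [0,[0.002,-0.013,0.2],0]
    - [0,[0.002,-0.013,0.226],0]

```text
t: 2.6
ee_pos: [519.6, 116.7, 113.8]
orientation: [[0.998, -0.056, -0.005], [-0.056, -0.998, -0.01], [-0.005, 0.011, -1.0]]
force: [0.0, 0.8, 0.3]
finger_gap: 42.8
```

Run:
```python
from h import *
import cv2
to((523,114,66),-.059)
a=camera('top');cv2.imwrite("pics/top2.png",cv2.resize(a[60:260,200:440],None,fx=3,fy=3,interpolation=cv2.INTER_CUBIC))
```

```text
t 2.6 pos [519.6 116.7 113.8] yaw -0.056 F [0.  0.8 0.3] gap 42.8 -> shift [0.0038 0.002  0.0478] turn 0.003
```

View pics/top2.png

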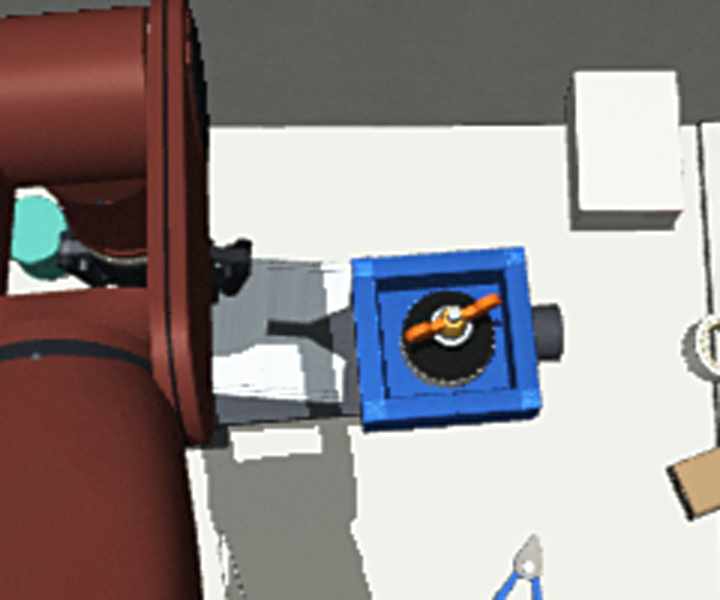

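The front knuckle of the gripper shows at (240,265), above the plate as expected. I'll go down over the rib and close.

Call:
servo_tool:
  moves:
    - [0,[0.004,0.002,0.025],0]
    - [0,[0.004,0.002,0.042],0]
    - [0,[0.004,0.002,0.047],0]
    - [0,[0.004,0.002,0.047],0]

```text
t: 3.05
ee_pos: [520.0, 113.2, 62.6]
orientation: [[0.998, -0.057, -0.012], [-0.057, -0.998, -0.011], [-0.012, 0.012, -1.0]]
force: [-0.2, 0.1, 0.2]
finger_gap: 42.9
```

Run:
```python
from h import *
to((523,114,65),-.059)
```

```text
t 3.05 pos [520.  113.2  62.6] yaw -0.057 F [-0.2  0.1  0.2] gap 42.9 -> shift [ 0.0029 -0.0009 -0.0024] turn 0.002
```

Call:
servo_tool:
  moves:
    - [0.3,[0,0,-0.003],0]
    - [0.6,[0,0,-0.003],0]
    - [1,[0,0,-0.003],0]
    - [1,[0,0,-0.003],0]
    - [1,[0,0,-0.003],0]

```text
t: 3.55
ee_pos: [520.2, 113.4, 66.0]
orientation: [[0.998, -0.057, -0.012], [-0.057, -0.998, -0.011], [-0.011, 0.012, -1.0]]
force: [0.1, 0.4, 0.3]
finger_gap: 0.1
```

Call:
servo_tool:
  moves:
    - [1,[0,0,0],0]
    - [1,[0,0,0],0]

```text
t: 3.75
ee_pos: [520.2, 113.4, 66.0]
orientation: [[0.998, -0.057, -0.012], [-0.057, -0.998, -0.011], [-0.011, 0.012, -1.0]]
force: [-0.4, 0.0, 0.2]
finger_gap: 0.2
```

The gap reads 0.1 mm, so the fingers missed the rib. I'll look.

Run:
```python
from h import *
import cv2
for n in('scene','top'):
  a=camera(n);cv2.imwrite(f"pics/{n}3.png",a)
a=a[60:260,200:440]
cv2.imwrite("pics/top3c.png",cv2.resize(a,None,fx=3,fy=3,interpolation=cv2.INTER_CUBIC))
print(proj('top',arm.get_obs()['ee_pos']),proj('top',(523.5,114,82)))
```

```text
[264.43355682 168.27777342] [263.39921345 165.18675496]
```

View pics/top3c.png

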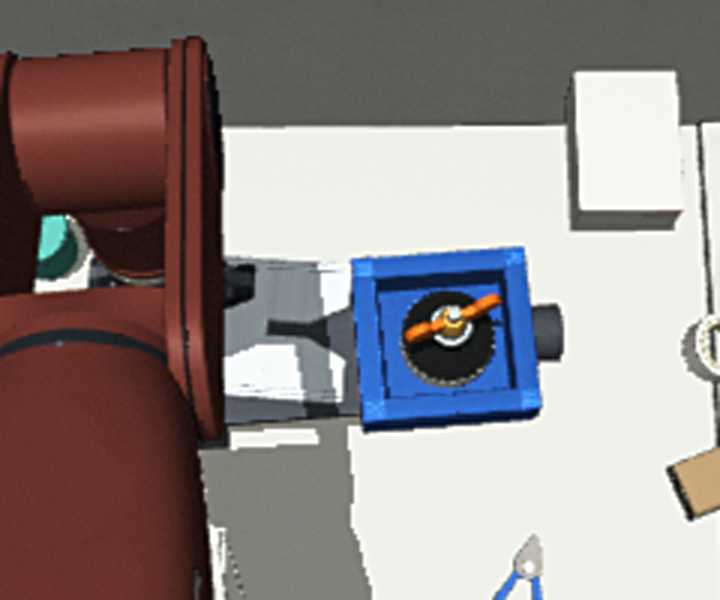

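View pics/scene3.png

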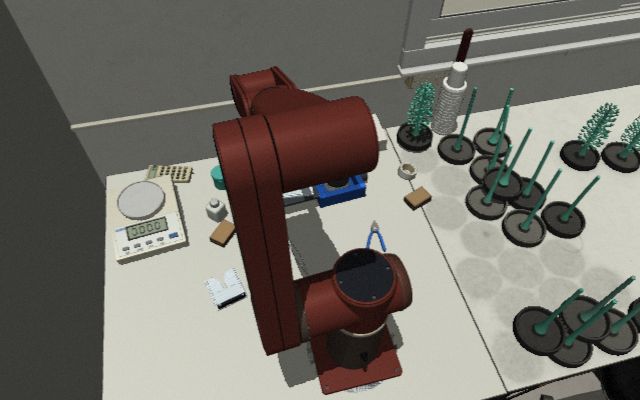

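Run:
```python
from h import *
import cv2
a=cv2.imread('pics/top3.png')[130:220,250:330]
b=cv2.imread('pics/top0.png')[130:220,250:330]
cv2.imwrite("pics/top3d.png",cv2.resize(np.hstack([b,a]),None,fx=5,fy=5,interpolation=cv2.INTER_CUBIC))
print(arm.get_obs())
```

```text
{'t': 3.85, 'joints': array([ 0.07343341,  0.14689412,  1.86979531, -0.01111205,  1.13762389,
        1.70558082]), 'qvel': array([-0.00032833, -0.00022243,  0.00022968,  0.00137695, -0.00024945,
       -0.00233915]), 'joint_torque': array([ 4.91591200e-03, -4.18191898e+01, -3.46273685e+01, -4.74203588e-02,
        6.69742492e-02, -8.95679136e-05]), 'ee_pos': array([520.19739266, 113.35047727,  65.93591129]), 'orientation': array([[ 0.99833012, -0.0565229 , -0.01192199],
       [-0.05665433, -0.99833337, -0.01098983],
       [-0.01128094,  0.01164691, -0.99986854]]), 'force': array([-0.33240021,  0.11746952, -0.46808779]), 'moment': array([ 0.0886616 , -0.03682989,  0.01619582]), 'finger_gap': 0.22700276408655798}
```

View pics/top3d.png

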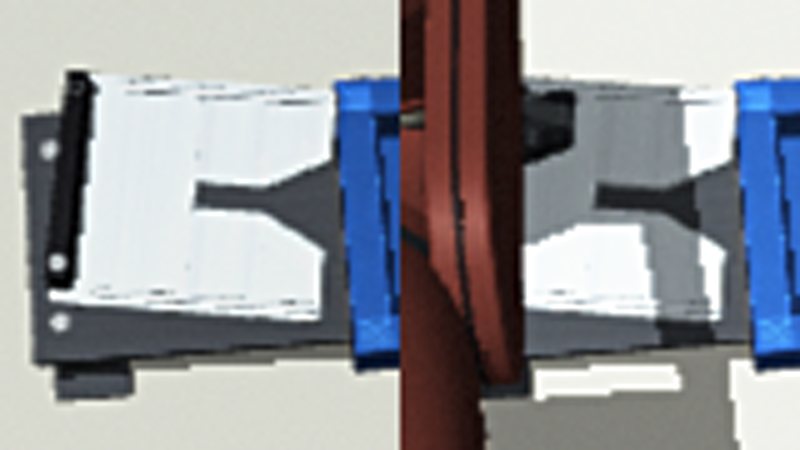

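Run:
```python
from h import *
for z in(82,110,139,160):print(z,at('top',(285,150),z),at('top',(283.5,162),z))
```

```text
82 [562.39835379  61.19192397  82.        ] [531.43303359  64.57777663  82.        ]
110 [553.05595659  59.01678125 110.        ] [522.95996026  62.30757911 110.        ]
139 [543.37990234  56.76395487 139.        ] [514.18427717  59.9563031  139.        ]
160 [536.37310444  55.13259784 160.        ] [507.82947218  58.25365496 160.        ]
```

Run:
```python
from h import *
import cv2
a=cv2.imread('pics/top0.png');s=5
im=cv2.resize(a[120:220,240:400],None,fx=s,fy=s,interpolation=cv2.INTER_CUBIC)
def poly(pose,pts,col,close=True):
    q=np.array([((proj('top',T(pose,p))-[240,120]+.5)*s-.5) for p in pts]).round().astype(int)
    cv2.polylines(im,[q],close,col,1)
b=(519.3,-100.5,.061)
for z in(50,0):poly(b,[(72,79,z),(72,-72,z),(-72,-72,z),(-72,79,z)],(0,255,255) if z else (0,0,255))
poly(b,[(0,0,50),(0,0,105)],(0,255,0),False)
poly(b,[(65,79,53),(65,239,53),(-65,239,53),(-65,79,53)],(255,0,255))
c=(519.4,45.1,-.059)
poly(c,[(60,75,61),(60,-60,61),(-60,-60,61),(-60,75,61)],(0,200,0))
poly(c,[(55,75,82),(55,63,82),(-55,63,82),(-55,75,82)],(0,255,255))
cv2.imwrite("pics/ov.png",im)
```

```text
(no output)
```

View pics/ov.png

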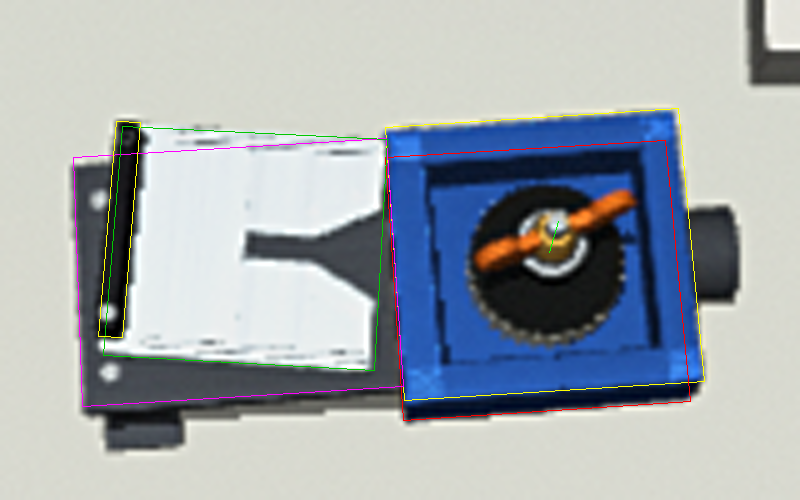

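Run:
```python
from h import *
print(proj('top',(0,0,0)),proj('top',(80,0,0)),proj('scene',(0,0,0)),proj('scene',(0,0,100)))
print(proj('scene',arm.get_obs()['ee_pos']))
```

```text
[310.56906099 383.9304491 ] [310.50681236 349.0593176 ] [351.19923564 344.20477026] [353.96383046 329.2350311 ]
[269.23377759 182.55674103]
```

Run:
```python
from h import *
import cv2
print(proj('top',(519.7,103.8,346)),proj('top',(519.7,103.8,420)),proj('top',(519.6,116.7,113.8)),proj('top',(519.6,74,190)))
a=cv2.imread('pics/top1.png')[60:180,150:310]
cv2.imwrite("pics/t1c.png",cv2.resize(a,None,fx=5,fy=5,interpolation=cv2.INTER_CUBIC))
```

```text
[251.05602729 126.65497997] [244.27100714 110.16320211] [260.57409953 162.99357081] [275.37565238 152.96750046]
```

View pics/t1c.png

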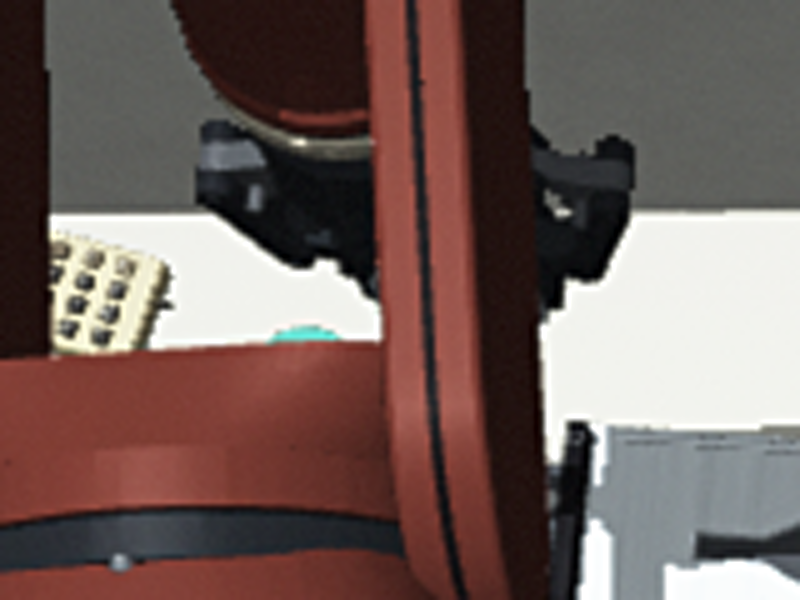

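The model overlay fits within about 1 px, so the cover is where I think it is. In the picture the fingers look higher than the TCP reading says. I'll probe down gently with the fingers shut to find out.

Call:
servo_tool:
  moves:
    - [1,[0,0,0.002],0]
    - [1,[0,0,0.004],0]

```text
t: 4.05
ee_pos: [520.1, 113.3, 61.7]
orientation: [[0.998, -0.056, -0.012], [-0.057, -0.998, -0.011], [-0.011, 0.012, -1.0]]
force: [0.2, -0.8, 0.6]
finger_gap: 0.3
```

Call:
servo_tool:
  moves:
    - [1,[0,0,0.002],0]
    - [1,[0,0,0.004],0]

```text
t: 4.25
ee_pos: [519.9, 113.2, 57.4]
orientation: [[0.998, -0.057, -0.012], [-0.057, -0.998, -0.011], [-0.012, 0.012, -1.0]]
force: [-0.1, -0.6, -0.8]
finger_gap: 0.3
```

Run:
```python
from h import *
import cv2
p=np.array([221.1,-583.9,195.3])
for dz in(0,20,40,60,73,100,150):print(dz,proj('scene',p+[0,0,dz]))
a=cv2.imread('pics/scene0.png')[100:220,500:640]
cv2.imwrite("pics/s0c.png",cv2.resize(a,None,fx=5,fy=5,interpolation=cv2.INTER_CUBIC))
```

```text
0 [539.66492974 190.1865042 ]
20 [542.45200708 185.62101482]
40 [545.30763138 180.94323922]
60 [548.23436294 176.14898338]
73 [550.17613807 172.96817687]
100 [554.31204288 166.19318386]
150 [562.36004626 153.00981311]
```

View pics/s0c.png

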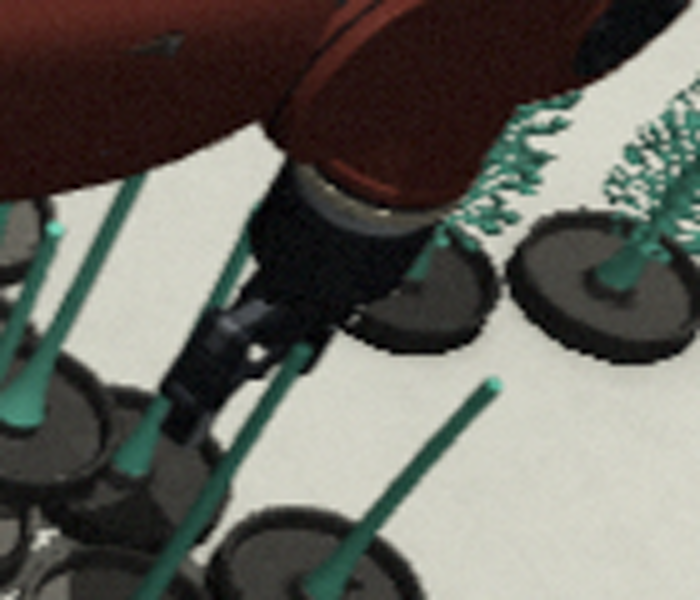

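Run:
```python
from h import *
p=np.array([221.1,-583.9,195.3]);y=np.array([.354,-.935,0])
for dz in(0,13,40,60):print(dz,[((proj('scene',p+[0,0,dz]+k*y)-[500,100])*5).round() for k in(-57,-42,42,57)])
```

```text
0 [array([128., 498.]), array([147., 486.]), array([249., 417.]), array([267., 405.])]
13 [array([136., 484.]), array([155., 471.]), array([258., 402.]), array([276., 390.])]
40 [array([155., 452.]), array([174., 440.]), array([278., 370.]), array([296., 358.])]
60 [array([169., 429.]), array([188., 416.]), array([293., 346.]), array([311., 334.])]
```

The scene picture puts the fingertips about 30 mm above what ee_pos implies, which fits the closed fingers still being above the rib. I'll keep probing.

Call:
servo_tool:
  moves:
    - [1,[0,0,0.002],0]
    - [1,[0,0,0.004],0]

```text
t: 4.45
ee_pos: [519.8, 113.2, 53.1]
orientation: [[0.998, -0.057, -0.013], [-0.057, -0.998, -0.011], [-0.012, 0.012, -1.0]]
force: [0.4, -0.5, -0.7]
finger_gap: 0.5
```

Call:
servo_tool:
  moves:
    - [1,[0,0,0.002],0]
    - [1,[0,0,0.004],0]

```text
t: 4.65
ee_pos: [519.7, 113.1, 48.9]
orientation: [[0.998, -0.057, -0.013], [-0.057, -0.998, -0.011], [-0.012, 0.012, -1.0]]
force: [-0.1, -0.5, 0.7]
finger_gap: -0.2
```

Call:
servo_tool:
  moves:
    - [1,[0,0,0.002],0]
    - [1,[0,0,0.004],0]

```text
t: 4.85
ee_pos: [519.7, 113.2, 46.9]
orientation: [[0.998, -0.056, -0.013], [-0.057, -0.998, -0.011], [-0.013, 0.012, -1.0]]
force: [-13.0, -1.3, 29.9]
finger_gap: 0.3
```

Call:
servo_tool:
  moves:
    - [1,[0,0,0.002],0]
    - [1,[0,0,0.004],0]

```text
t: 5.05
ee_pos: [519.9, 113.2, 46.9]
orientation: [[0.998, -0.056, -0.014], [-0.056, -0.998, -0.011], [-0.013, 0.012, -1.0]]
force: [-20.1, -1.8, 44.3]
finger_gap: 0.1
```

Run:
```python
from h import *
import cv2
for n in('scene','top'):
  a=camera(n);cv2.imwrite(f"pics/{n}4.png",a)
a=a[60:260,200:440]
cv2.imwrite("pics/top4c.png",cv2.resize(a,None,fx=3,fy=3,interpolation=cv2.INTER_CUBIC))
```

```text
(no output)
```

View pics/top4c.png

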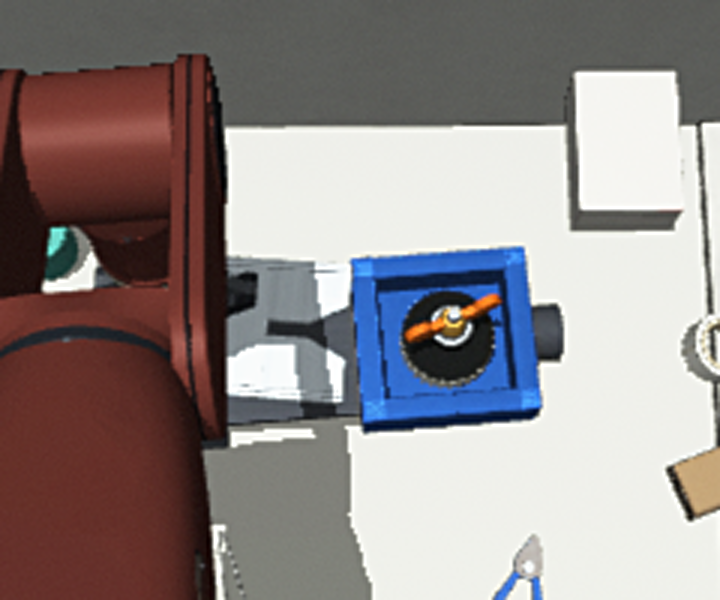

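Contact came at ee z = 46.9 (Fz of about 30 to 44 N), most likely the rib top at 82 mm. That puts the real fingertips about 35 mm above the reading. I'll back off, open, and go lower over the rib in guarded steps.

Call:
servo_tool:
  moves:
    - [1,[0,0,-0.012],0]
    - [0,[0.002,0,-0.015],0]
    - [0,[0.003,0,-0.015],0]
    - [0,[0.003,0,-0.015],0]

```text
t: 5.55
ee_pos: [522.8, 113.1, 61.1]
orientation: [[0.998, -0.056, -0.015], [-0.056, -0.998, -0.012], [-0.014, 0.012, -1.0]]
force: [0.0, 0.4, -0.3]
finger_gap: 42.1
```

Call:
servo_tool:
  moves:
    - [0,[0,0,0.006],0]
    - [0,[0,0,0.012],0]
    - [0,[0,0,0.016],0]

```text
t: 5.85
ee_pos: [521.5, 112.8, 43.5]
orientation: [[0.998, -0.056, -0.017], [-0.056, -0.998, -0.012], [-0.016, 0.013, -1.0]]
force: [-0.2, -0.9, 0.3]
finger_gap: 42.8
```

Call:
servo_tool:
  moves:
    - [0,[0,0,0.003],0]
    - [0,[0,0,0.006],0]

```text
t: 6.05
ee_pos: [520.8, 112.7, 36.6]
orientation: [[0.998, -0.056, -0.018], [-0.056, -0.998, -0.012], [-0.017, 0.013, -1.0]]
force: [-0.3, 0.7, 1.3]
finger_gap: 42.8
```

Call:
servo_tool:
  moves:
    - [0,[0,0,0.003],0]
    - [0,[0,0,0.005],0]

```text
t: 6.25
ee_pos: [520.5, 112.6, 31.2]
orientation: [[0.998, -0.056, -0.019], [-0.056, -0.998, -0.012], [-0.018, 0.013, -1.0]]
force: [0.1, -0.4, 0.2]
finger_gap: 42.4
```

Call:
servo_tool:
  moves:
    - [0.4,[0,0,0],0]
    - [0.8,[0,0,0],0]
    - [1,[0,0,0],0]
    - [1,[0,0,0],0]
    - [1,[0,0,0],0]

```text
t: 6.75
ee_pos: [520.8, 112.7, 31.5]
orientation: [[0.998, -0.056, -0.018], [-0.056, -0.998, -0.012], [-0.017, 0.013, -1.0]]
force: [0.2, 0.3, 1.0]
finger_gap: 10.0
```

The rib is gripped (gap 10 mm). Next I align the cover with the box axis while it is still on the shelf.

Run:
```python
from h import *
to((504.2,106.7,32.5),.064)
```

```text
t 6.75 pos [520.8 112.7  31.5] yaw -0.056 F [0.2 0.3 1. ] gap 10.0 -> shift [-0.0163  0.007  -0.0007] turn -0.12
```

Call:
servo_tool:
  moves:
    - [1,[0,0,-0.001],0]
    - [1,[-0.005,0.002,-0.001],-0.04]
    - [1,[-0.011,0.005,-0.001],-0.08]
    - [1,[-0.016,0.007,-0.001],-0.12]
    - [1,[-0.016,0.007,-0.001],-0.12]

```text
t: 7.25
ee_pos: [503.1, 106.5, 32.1]
orientation: [[0.998, 0.064, -0.02], [0.064, -0.998, -0.012], [-0.021, 0.011, -1.0]]
force: [-0.8, -0.1, -4.9]
finger_gap: 10.6
```

Run:
```python
from h import *
import cv2
to((504.2,106.7,32.5),.064)
a=camera('top');cv2.imwrite("pics/top5.png",a)
cv2.imwrite("pics/top5c.png",cv2.resize(a[130:230,240:400],None,fx=5,fy=5,interpolation=cv2.INTER_CUBIC))
```

```text
t 7.25 pos [503.1 106.5  32.1] yaw 0.064 F [-0.8 -0.1 -4.9] gap 10.6 -> shift [ 0.0011 -0.0002 -0.0004] turn -0.0
```

View pics/top5c.png

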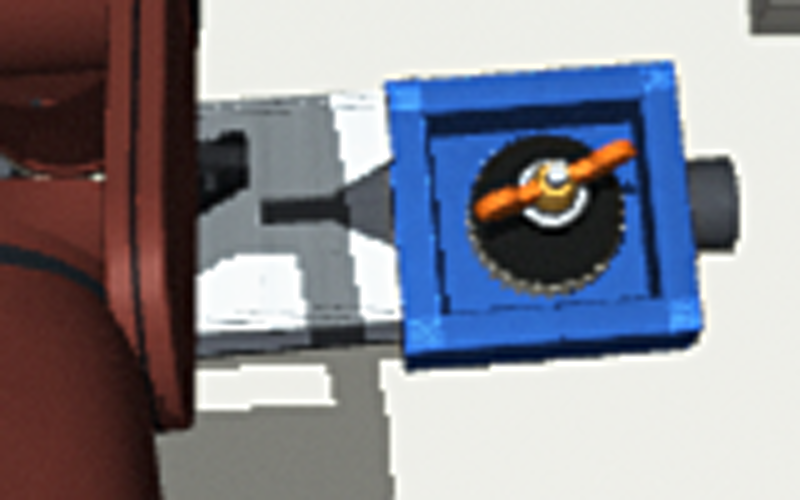

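Run:
```python
from h import *
cr=lambda u:(240+(u[0]+.5)/5-.5,130+(u[1]+.5)/5-.5)
b=np.array([519.3,-100.5]);a=.061
Rb=np.array([[np.cos(a),-np.sin(a)],[np.sin(a),np.cos(a)]])
for nm,u,z in[('slotend',(263,211),62),('slot mouth in',(345,207),62),('far a',(200,105),62),('far b',(385,92),62),('near a',(200,330),62),('near b',(400,318),62),('stud',(560,172),105),('washer ctr',(555,192),70)]:
    print(nm,np.round(Rb.T@(at('top',cr(u),z)[:2]-b),1))
```

```text
slotend [  1.4 144.8]
slot mouth in [  0.8 103.7]
far a [ 58.9 173.6]
far b [59.7 79.7]
near a [-57.5 179.3]
near b [-57.9  80. ]
stud [-0.7 -0.8]
washer ctr [-0.6 -1.2]
```

Slot and box axis agree to about 1.5 mm and 0.015 rad. I'm sliding in.

Call:
servo_tool:
  moves:
    - [1,[-0.0005,0.012,0],0]
    - [1,[-0.001,0.028,0],0]
    - [1,[-0.0015,0.044,0],0]
    - [1,[-0.0015,0.056,0],0]
    - [1,[-0.0015,0.06,0],0]

```text
t: 7.8
ee_pos: [506.3, 45.1, 33.0]
orientation: [[0.998, 0.061, -0.019], [0.061, -0.998, -0.012], [-0.02, 0.011, -1.0]]
force: [0.0, 0.3, -3.2]
finger_gap: 10.2
```

Run:
```python
from h import *
import cv2
to((504.2,106.7,32.5),.064)
a=camera('top');cv2.imwrite("pics/top6.png",a)
cv2.imwrite("pics/top6c.png",cv2.resize(a[130:230,240:400],None,fx=5,fy=5,interpolation=cv2.INTER_CUBIC))
```

```text
t 7.8 pos [506.3  45.1  33. ] yaw 0.061 F [ 0.   0.3 -3.2] gap 10.2 -> shift [ 0.0017 -0.0617 -0.0002] turn -0.003
```

View pics/top6c.png

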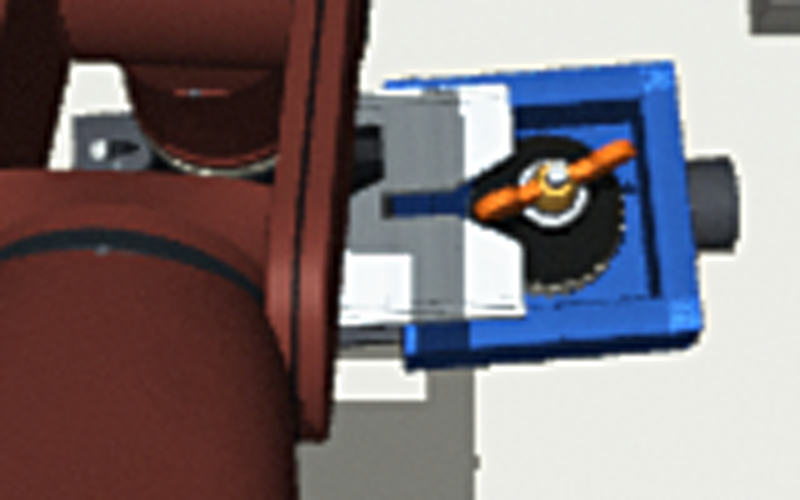

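Run:
```python
from h import *
cr=lambda u:(240+(u[0]+.5)/5-.5,130+(u[1]+.5)/5-.5)
b=np.array([519.3,-100.5]);a=.061
Rb=np.array([[np.cos(a),-np.sin(a)],[np.sin(a),np.cos(a)]])
for nm,u,z in[('slotend',(384,205),63),('slot mouth in',(466,201),63),('c1',(512,84),63),('c2',(525,317),63),]:
    print(nm,np.round(Rb.T@(at('top',cr(u),z)[:2]-b),1))
```

```text
slotend [ 0.2 84.1]
slot mouth in [-0.4 43. ]
c1 [59.4 15.2]
c2 [-61.7  18.2]
```

Centred within about 1 mm. About 78 mm of travel remains.

Call:
servo_tool:
  moves:
    - [1,[0,0.014,0],0]
    - [1,[0,0.03,0],0]
    - [1,[0,0.046,0],0]
    - [1,[0,0.058,0],0]
    - [1,[0,0.06,0],0]

```text
t: 8.35
ee_pos: [510.2, -16.0, 33.7]
orientation: [[0.998, 0.06, -0.019], [0.06, -0.998, -0.012], [-0.02, 0.011, -1.0]]
force: [0.8, 0.2, -2.7]
finger_gap: 10.2
```

Run:
```python
from h import *
import cv2
to((504.2,106.7,32.5),.064)
a=camera('top');cv2.imwrite("pics/top7.png",a)
cv2.imwrite("pics/top7c.png",cv2.resize(a[130:230,240:400],None,fx=5,fy=5,interpolation=cv2.INTER_CUBIC))
```

```text
t 8.35 pos [510.2 -16.   33.7] yaw 0.06 F [ 0.8  0.2 -2.7] gap 10.2 -> shift [ 0.0014 -0.1228 -0.0002] turn -0.004
```

View pics/top7c.png

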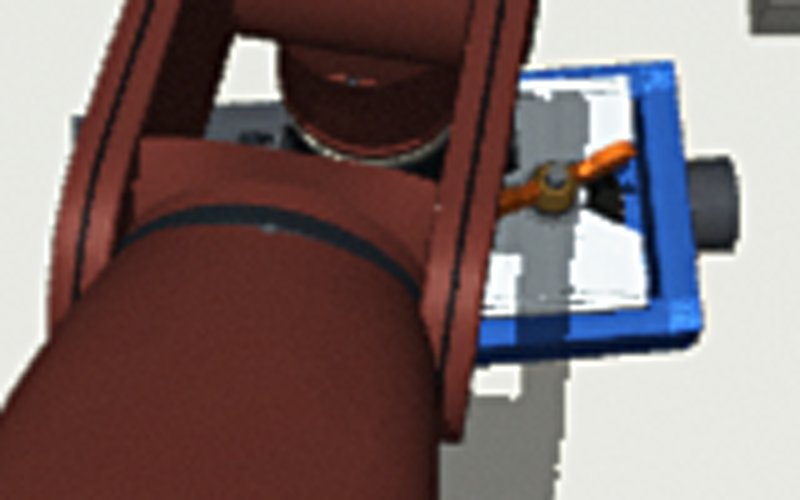

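Call:
servo_tool:
  moves:
    - [1,[0,0.006,0.0005],0]
    - [1,[0,0.012,0.001],0]
    - [1,[0,0.0165,0.001],0]
    - [1,[0,0.0165,0.001],0]

```text
t: 8.8
ee_pos: [511.1, -32.4, 32.9]
orientation: [[0.998, 0.059, -0.019], [0.059, -0.998, -0.012], [-0.02, 0.011, -1.0]]
force: [-0.7, 0.1, -3.2]
finger_gap: 10.6
```

Run:
```python
from h import *
import cv2
to((504.2,106.7,32.5),.064)
a=camera('top');cv2.imwrite("pics/top8.png",a)
cv2.imwrite("pics/top8c.png",cv2.resize(a[130:230,240:400],None,fx=5,fy=5,interpolation=cv2.INTER_CUBIC))
```

```text
t 8.8 pos [511.1 -32.4  32.9] yaw 0.059 F [-0.7  0.1 -3.2] gap 10.6 -> shift [ 0.0014 -0.1393 -0.0012] turn -0.005
```

View pics/top8c.png

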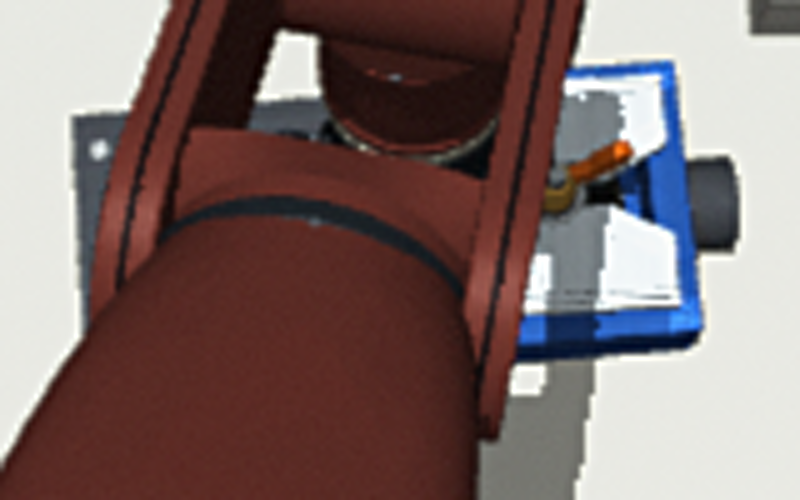

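Run:
```python
from h import *
cr=lambda u:(240+(u[0]+.5)/5-.5,130+(u[1]+.5)/5-.5)
b=np.array([519.3,-100.5]);a=.061
Rb=np.array([[np.cos(a),-np.sin(a)],[np.sin(a),np.cos(a)]])
for nm,u,z in[('c2',(682,303),61),('c1',(664,82),61)]:
    print(nm,np.round(Rb.T@(at('top',cr(u),z)[:2]-b),1))
```

```text
c2 [-59.3 -60.4]
c1 [ 56.  -62.1]
```

Front edge is at y of about -61, so it is essentially home. I'll nudge to feel the stop, then lower.

Call:
servo_tool:
  moves:
    - [1,[0,0.0015,0],0]
    - [1,[0,0.002,0],0]

```text
t: 9.05
ee_pos: [511.2, -34.1, 32.9]
orientation: [[0.998, 0.06, -0.019], [0.059, -0.998, -0.012], [-0.02, 0.011, -1.0]]
force: [-0.0, 0.1, -3.0]
finger_gap: 10.4
```

Call:
servo_tool:
  moves:
    - [1,[0,0,0.0015],0]
    - [1,[0,0,0.003],0]
    - [1,[0,0,0.003],0]

```text
t: 9.35
ee_pos: [510.8, -34.0, 29.5]
orientation: [[0.998, 0.06, -0.02], [0.06, -0.998, -0.012], [-0.02, 0.011, -1.0]]
force: [-0.4, 0.4, -3.0]
finger_gap: 10.0
```

Call:
servo_tool:
  moves:
    - [1,[0,0,0.001],0]
    - [1,[0,0,0.0015],0]

```text
t: 9.55
ee_pos: [510.9, -34.0, 28.5]
orientation: [[0.998, 0.06, -0.02], [0.06, -0.998, -0.012], [-0.02, 0.011, -1.0]]
force: [-2.9, 0.9, 4.9]
finger_gap: 10.5
```

Run:
```python
from h import *
to((504.2,106.7,32.5),.064);print(arm.get_obs()['moment'])
```

```text
t 9.55 pos [510.9 -34.   28.5] yaw 0.06 F [-2.9  0.9  4.9] gap 10.5 -> shift [ 0.0016 -0.1408 -0.0055] turn -0.004
[ 0.26778421  0.48324023 -0.03549359]
```

Contact is at the seat height, so I'm releasing with a small opening.

Call:
servo_tool:
  moves:
    - [0.55,[0,0,0],0]
    - [0.55,[0,0,0],0]
    - [0.55,[0,0,0],0]

```text
t: 9.85
ee_pos: [511.3, -34.1, 28.8]
orientation: [[0.998, 0.06, -0.019], [0.06, -0.998, -0.012], [-0.019, 0.011, -1.0]]
force: [-0.6, -0.2, -0.7]
finger_gap: 19.1
```

Call:
servo_tool:
  moves:
    - [0.55,[0,0,-0.03],0]
    - [0.55,[0,0,-0.075],0]
    - [0.55,[0,0,-0.12],0]
    - [0.55,[0,0,-0.15],0]

```text
t: 10.25
ee_pos: [515.5, -32.6, 182.5]
orientation: [[0.998, 0.06, -0.014], [0.06, -0.998, -0.013], [-0.015, 0.012, -1.0]]
force: [0.6, 0.1, 0.0]
finger_gap: 19.1
```

Call:
servo_tool:
  moves:
    - [0.55,[0,-0.05,-0.02],0]
    - [0.55,[0,-0.1,-0.04],0]
    - [0.55,[0,-0.15,-0.04],0]
    - [0.55,[0,-0.17,-0.04],0]

```text
t: 10.65
ee_pos: [506.2, 140.7, 222.2]
orientation: [[0.998, 0.061, -0.011], [0.061, -0.998, -0.012], [-0.012, 0.011, -1.0]]
force: [0.2, -0.8, 0.3]
finger_gap: 18.9
```

Run:
```python
from h import *
import cv2
to((504.2,106.7,32.5),.064)
a=camera('top');cv2.imwrite("pics/top9.png",a)
s=5;im=cv2.resize(a[130:230,240:400],None,fx=5,fy=5,interpolation=cv2.INTER_CUBIC)
im2=im.copy()
def poly(pose,pts,col):
    q=np.array([((proj('top',T(pose,p))-[240,130]+.5)*s-.5) for p in pts]).round().astype(int)
    cv2.polylines(im2,[q],True,col,1)
c=(519.3,-100.5,.061)
poly(c,[(60,75,58),(60,-60,58),(-60,-60,58),(-60,75,58)],(0,200,0))
poly(c,[(55,75,79),(55,63,79),(-55,63,79),(-55,75,79)],(0,255,255))
cv2.imwrite("pics/top9c.png",im);cv2.imwrite("pics/top9o.png",im2)
```

```text
t 10.65 pos [506.2 140.7 222.2] yaw 0.061 F [ 0.2 -0.8  0.3] gap 18.9 -> shift [-0.0018  0.0318  0.19  ] turn -0.003
```

View pics/top9c.png

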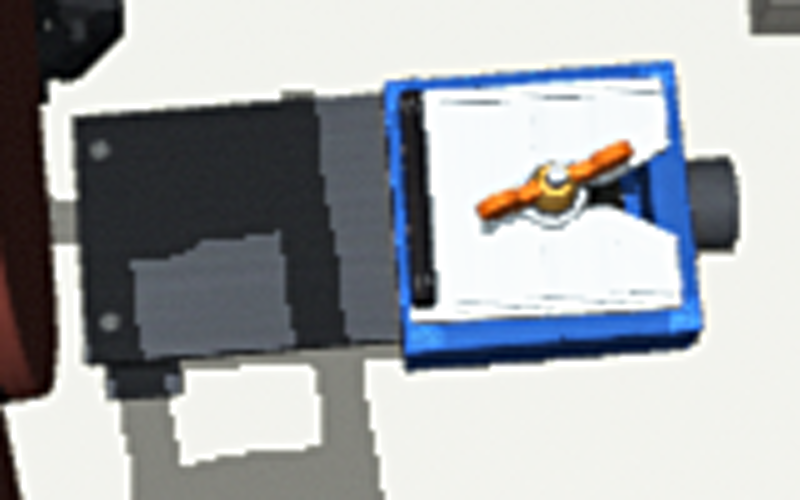

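View pics/top9o.png

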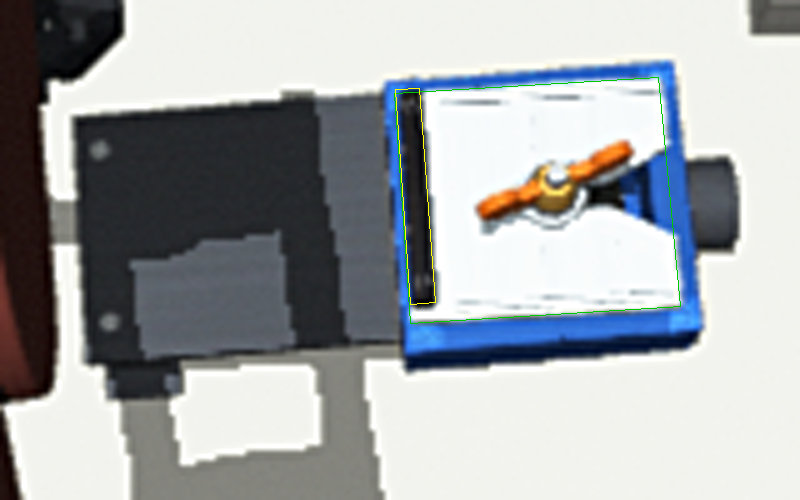

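The overlay of the ideal home pose matches the cover within 1–2 mm, so it is home and flat. The wings run from (628,148) to (484,212). Next I shut the fingers and go to the +x side of the stud to push the wings clockwise.

```bash
cat >> h.py <<'E'
def circ(th,z=40,r=31,c=(519.,-101.)):
    return np.array([c[0]+r*np.cos(th)-.7,c[1]+r*np.sin(th)-2,z])
def path(ths,z=40,r=31):
    o=arm.get_obs();R=np.array(o['orientation'])
    print('t',round(o['t'],2),np.round(o['ee_pos'],1),'F',np.round(o['force'],1),'th',round(np.arctan2(o['ee_pos'][1]+99,o['ee_pos'][0]-518.3),2),'r',round(np.hypot(o['ee_pos'][1]+99,o['ee_pos'][0]-518.3),1))
    for th in ths: print(round(th,2),np.round(R.T@(circ(th,z,r)-o['ee_pos'])/1000,4).tolist())
E
python3 - <<'E'
from h import *
to(circ(.37,120),.061)
E
```

```text
t 10.7 pos [505.5 143.6 221.4] yaw 0.063 F [-1.5  2.2 -0.9] gap 19.1 -> shift [0.0281 0.2367 0.1032] turn 0.002
```

Call:
servo_tool:
  moves:
    - [1,[0.006,0.048,0],0]
    - [1,[0.012,0.096,0],0]
    - [1,[0.018,0.144,0],0]
    - [1,[0.024,0.192,0],0]
    - [1,[0.028,0.237,0.015],0]

```text
t: 11.2
ee_pos: [550.0, -94.1, 210.5]
orientation: [[0.998, 0.063, -0.008], [0.063, -0.998, -0.011], [-0.009, 0.011, -1.0]]
force: [1.1, 0.1, -0.3]
finger_gap: 0.1
```

Run:
```python
from h import *
import cv2
to(circ(.37,120),.061);to(circ(.37,55),.061)
a=camera('top');cv2.imwrite("pics/top10.png",cv2.resize(a[50:250,220:460],None,fx=3,fy=3,interpolation=cv2.INTER_CUBIC))
```

```text
t 11.2 pos [550.  -94.1 210.5] yaw 0.063 F [ 1.1  0.1 -0.3] gap 0.1 -> shift [-0.0018 -0.0035  0.0905] turn 0.002
t 11.2 pos [550.  -94.1 210.5] yaw 0.063 F [ 1.1  0.1 -0.3] gap 0.1 -> shift [-0.0013 -0.0042  0.1555] turn 0.002
```

View pics/top10.png

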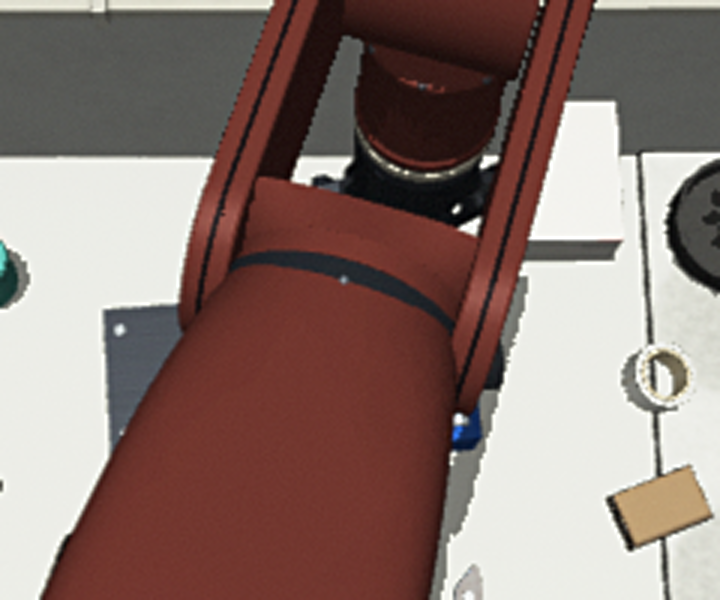

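The arm now hides the box from the top camera, so I continue by force and pose. I'm descending beside the nut.

Call:
servo_tool:
  moves:
    - [1,[-0.001,-0.004,0.05],0]
    - [1,[-0.001,-0.004,0.1],0]
    - [1,[-0.001,-0.004,0.13],0]
    - [1,[-0.001,-0.004,0.15],0]
    - [1,[-0.001,-0.004,0.155],0]

```text
t: 11.75
ee_pos: [542.4, -98.1, 48.0]
orientation: [[0.998, 0.059, -0.019], [0.059, -0.998, -0.013], [-0.019, 0.011, -1.0]]
force: [0.1, 0.5, -0.7]
finger_gap: -0.0
```

Call:
servo_tool:
  moves:
    - [1,[0,0,0.006],0]
    - [1,[0,0,0.011],0]
    - [1,[0,0,0.011],0]

```text
t: 12.05
ee_pos: [542.5, -98.3, 37.3]
orientation: [[0.998, 0.059, -0.018], [0.059, -0.998, -0.013], [-0.019, 0.012, -1.0]]
force: [-0.7, -0.1, 0.4]
finger_gap: -0.2
```

Run:
```python
from h import *
path([.3,.1,-.1,-.3,-.5])
```

```text
t 12.05 [542.5 -98.3  37.3] F [-0.7 -0.1  0.4] th 0.03 r 24.2
0.3 [0.0056, -0.0041, -0.0029]
0.1 [0.0065, 0.002, -0.0028]
-0.1 [0.0061, 0.0082, -0.0027]
-0.3 [0.0045, 0.0142, -0.0026]
-0.5 [0.0018, 0.0197, -0.0025]
```

Call:
servo_tool:
  moves:
    - [1,[0.006,0.002,-0.002],0]
    - [1,[0.006,0.008,-0.002],0]
    - [1,[0.004,0.014,-0.002],0]
    - [1,[0.002,0.02,-0.002],0]

```text
t: 12.45
ee_pos: [545.9, -118.9, 39.9]
orientation: [[0.998, 0.059, -0.018], [0.059, -0.998, -0.013], [-0.018, 0.012, -1.0]]
force: [-0.4, -0.1, -0.2]
finger_gap: 0.1
```

Run:
```python
from h import *
path([-.7,-.95,-1.2,-1.45,-1.7])
```

```text
t 12.45 [ 545.9 -118.9   39.9] F [-0.4 -0.1 -0.2] th -0.62 r 34.0
-0.7 [-0.0041, 0.0039, 0.0]
-0.95 [-0.0101, 0.0088, 0.0002]
-1.2 [-0.0171, 0.012, 0.0003]
-1.45 [-0.0247, 0.0135, 0.0005]
-1.7 [-0.0324, 0.013, 0.0006]
```

Call:
servo_tool:
  moves:
    - [1,[-0.004,0.004,0],0]
    - [1,[-0.01,0.009,0],0]
    - [1,[-0.017,0.012,0],0]
    - [1,[-0.025,0.0135,0],0]
    - [1,[-0.032,0.013,0],0]

```text
t: 12.95
ee_pos: [514.1, -134.1, 40.7]
orientation: [[0.998, 0.059, -0.017], [0.058, -0.998, -0.013], [-0.018, 0.012, -1.0]]
force: [2.3, 0.7, 0.4]
finger_gap: -0.2
```

Run:
```python
from h import *
path(-1.7-.3*np.arange(1,6))
```

```text
t 12.95 [ 514.1 -134.1   40.7] F [2.3 0.7 0.4] th -1.69 r 35.3
-2.0 [-0.0085, -0.0034, 0.0008]
-2.3 [-0.016, -0.0089, 0.0009]
-2.6 [-0.0215, -0.0164, 0.0009]
-2.9 [-0.0245, -0.0251, 0.0009]
-3.2 [-0.0248, -0.0344, 0.0007]
```

A steady push of about 2 N: the wing is turning. Continuing round.

Call:
servo_tool:
  moves:
    - [1,[-0.0085,-0.0035,0],0]
    - [1,[-0.016,-0.009,0],0]
    - [1,[-0.0215,-0.0165,0],0]
    - [1,[-0.0245,-0.025,0],0]
    - [1,[-0.025,-0.0345,0],0]

```text
t: 13.45
ee_pos: [486.5, -100.3, 40.7]
orientation: [[0.998, 0.059, -0.018], [0.058, -0.998, -0.013], [-0.018, 0.012, -1.0]]
force: [-0.9, -1.2, 0.4]
finger_gap: 0.0
```

Run:
```python
from h import *
path(-3.2-.3*np.arange(1,6))
```

```text
t 13.45 [ 486.5 -100.3   40.7] F [-0.9 -1.2  0.4] th -3.1 r 31.8
-3.5 [0.0032, -0.008, 0.0005]
-3.8 [0.0082, -0.0158, 0.0004]
-4.1 [0.0153, -0.0218, 0.0002]
-4.4 [0.0238, -0.0255, -0.0]
-4.7 [0.033, -0.0264, -0.0002]
```

Call:
servo_tool:
  moves:
    - [1,[0.003,-0.008,0],0]
    - [1,[0.008,-0.016,0],0]
    - [1,[0.0155,-0.022,0],0]
    - [1,[0.024,-0.0255,0],0]
    - [1,[0.033,-0.0265,0],0]

```text
t: 13.95
ee_pos: [518.3, -71.2, 39.5]
orientation: [[0.998, 0.059, -0.019], [0.059, -0.998, -0.013], [-0.019, 0.012, -1.0]]
force: [-2.0, -1.0, 1.2]
finger_gap: 0.4
```

Run:
```python
from h import *
path(-4.7-.3*np.arange(1,6))
```

```text
t 13.95 [518.3 -71.2  39.5] F [-2.  -1.   1.2] th 1.57 r 27.8
-5.0 [0.0086, 0.0026, -0.0007]
-5.3 [0.0167, 0.007, -0.0008]
-5.6 [0.0232, 0.0137, -0.0008]
-5.9 [0.0275, 0.0219, -0.0008]
-6.2 [0.0291, 0.031, -0.0007]
```

Call:
servo_tool:
  moves:
    - [1,[0.0085,0.0025,0],0]
    - [1,[0.0165,0.007,0],0]
    - [1,[0.023,0.0135,0],0]
    - [1,[0.0275,0.022,0],0]
    - [1,[0.029,0.031,0],0]

```text
t: 14.45
ee_pos: [549.9, -101.3, 39.3]
orientation: [[0.998, 0.059, -0.018], [0.059, -0.998, -0.013], [-0.019, 0.012, -1.0]]
force: [-0.3, 1.6, -0.1]
finger_gap: -0.0
```

Run:
```python
from h import *
path(-6.2-.3*np.arange(1,6))
```

```text
t 14.45 [ 549.9 -101.3   39.3] F [-0.3  1.6 -0.1] th -0.07 r 31.7
-6.5 [-0.0019, 0.0082, -0.0005]
-6.8 [-0.0057, 0.0167, -0.0004]
-7.1 [-0.0118, 0.0236, -0.0002]
-7.4 [-0.0198, 0.0284, 0.0]
-7.7 [-0.0287, 0.0307, 0.0002]
```

Call:
servo_tool:
  moves:
    - [1,[-0.002,0.008,0],0]
    - [1,[-0.0055,0.0165,0],0]
    - [1,[-0.012,0.0235,0],0]
    - [1,[-0.015,0.026,0],0]

```text
t: 14.85
ee_pos: [535.8, -129.3, 40.0]
orientation: [[0.998, 0.058, -0.018], [0.058, -0.998, -0.013], [-0.019, 0.012, -1.0]]
force: [0.8, 0.6, 0.4]
finger_gap: 0.1
```

Run:
```python
from h import *
path(-7.3-.15*np.arange(1,8))
```

```text
t 14.85 [ 535.8 -129.3   40. ] F [0.8 0.6 0.4] th -1.05 r 34.9
-7.45 [-0.0054, 0.0019, 0.0002]
-7.6 [-0.0099, 0.0032, 0.0003]
-7.75 [-0.0145, 0.0037, 0.0004]
-7.9 [-0.0191, 0.0036, 0.0005]
-8.05 [-0.0237, 0.0028, 0.0005]
-8.2 [-0.0281, 0.0013, 0.0006]
-8.35 [-0.0322, -0.0009, 0.0006]
```

Call:
servo_tool:
  moves:
    - [1,[-0.0055,0.002,0],0]
    - [1,[-0.01,0.003,0],0]
    - [1,[-0.0145,0.0035,0],0]

```text
t: 15.15
ee_pos: [521.2, -133.7, 40.5]
orientation: [[0.998, 0.058, -0.018], [0.058, -0.998, -0.014], [-0.018, 0.012, -1.0]]
force: [1.0, 0.7, -0.5]
finger_gap: 0.3
```

Call:
servo_tool:
  moves:
    - [1,[-0.003,0,0],0]
    - [1,[-0.005,-0.001,0],0]

```text
t: 15.35
ee_pos: [515.9, -133.0, 40.7]
orientation: [[0.998, 0.058, -0.017], [0.058, -0.998, -0.014], [-0.018, 0.013, -1.0]]
force: [1.0, -0.3, -1.5]
finger_gap: -0.0
```

Call:
servo_tool:
  moves:
    - [1,[-0.002,-0.0005,0],0]
    - [1,[-0.004,-0.0015,0],0]

```text
t: 15.55
ee_pos: [512.0, -131.7, 40.9]
orientation: [[0.998, 0.058, -0.017], [0.058, -0.998, -0.014], [-0.017, 0.013, -1.0]]
force: [1.9, -0.2, -1.0]
finger_gap: -0.0
```

Call:
servo_tool:
  moves:
    - [1,[-0.002,-0.001,0],0]
    - [1,[-0.004,-0.002,0],0]

```text
t: 15.75
ee_pos: [508.1, -130.0, 41.1]
orientation: [[0.998, 0.059, -0.016], [0.058, -0.998, -0.014], [-0.017, 0.013, -1.0]]
force: [2.6, -1.0, 0.2]
finger_gap: 0.2
```

Call:
servo_tool:
  moves:
    - [1,[-0.0015,-0.001,0],0]
    - [1,[-0.0035,-0.002,0],0]

```text
t: 15.95
ee_pos: [504.7, -128.3, 41.4]
orientation: [[0.998, 0.059, -0.015], [0.058, -0.998, -0.015], [-0.016, 0.014, -1.0]]
force: [3.7, -0.7, -1.1]
finger_gap: 0.0
```

Call:
servo_tool:
  moves:
    - [1,[-0.0015,-0.001,0],0]
    - [1,[-0.003,-0.002,0],0]

```text
t: 16.15
ee_pos: [501.6, -126.6, 41.5]
orientation: [[0.998, 0.059, -0.015], [0.058, -0.998, -0.015], [-0.016, 0.014, -1.0]]
force: [2.2, -2.1, -0.1]
finger_gap: -0.2
```

Call:
servo_tool:
  moves:
    - [1,[-0.0015,-0.001,0],0]
    - [1,[-0.0035,-0.0025,0],0]

```text
t: 16.35
ee_pos: [498.0, -124.4, 41.7]
orientation: [[0.998, 0.058, -0.015], [0.058, -0.998, -0.016], [-0.015, 0.015, -1.0]]
force: [2.6, -2.4, 0.5]
finger_gap: -0.1
```

Call:
servo_tool:
  moves:
    - [1,[-0.0015,-0.0015,0],0]
    - [1,[-0.003,-0.003,0],0]

```text
t: 16.55
ee_pos: [494.7, -121.6, 41.7]
orientation: [[0.998, 0.058, -0.015], [0.058, -0.998, -0.016], [-0.016, 0.015, -1.0]]
force: [2.9, -3.2, 1.5]
finger_gap: 0.1
```

Call:
servo_tool:
  moves:
    - [1,[-0.0015,-0.0015,0],0]
    - [1,[-0.0025,-0.003,0],0]

```text
t: 16.75
ee_pos: [492.1, -118.9, 41.8]
orientation: [[0.998, 0.058, -0.014], [0.058, -0.998, -0.016], [-0.015, 0.015, -1.0]]
force: [3.4, -3.1, -0.7]
finger_gap: 0.1
```

Resistance is building slowly (now about 4.6 N). I'll keep pushing until it is clearly snug.

Call:
servo_tool:
  moves:
    - [1,[-0.0015,-0.0015,0],0]
    - [1,[-0.0025,-0.003,0],0]

```text
t: 16.95
ee_pos: [489.4, -116.3, 41.9]
orientation: [[0.998, 0.058, -0.014], [0.058, -0.998, -0.017], [-0.015, 0.016, -1.0]]
force: [3.6, -4.0, -0.9]
finger_gap: -0.4
```

Call:
servo_tool:
  moves:
    - [1,[-0.001,-0.0015,0],0]
    - [1,[-0.002,-0.0035,0],0]

```text
t: 17.15
ee_pos: [487.1, -113.0, 41.9]
orientation: [[0.998, 0.058, -0.014], [0.058, -0.998, -0.017], [-0.015, 0.016, -1.0]]
force: [1.6, -3.5, 0.0]
finger_gap: 0.3
```

Call:
servo_tool:
  moves:
    - [1,[-0.001,-0.0015,0],0]
    - [1,[-0.0015,-0.0035,0],0]

```text
t: 17.35
ee_pos: [485.0, -109.7, 41.8]
orientation: [[0.998, 0.058, -0.014], [0.058, -0.998, -0.017], [-0.015, 0.017, -1.0]]
force: [1.6, -4.3, -0.2]
finger_gap: -0.4
```

Call:
servo_tool:
  moves:
    - [1,[-0.0005,-0.002,0],0]
    - [1,[-0.001,-0.004,0],0]

```text
t: 17.55
ee_pos: [483.4, -105.7, 41.7]
orientation: [[0.998, 0.058, -0.015], [0.058, -0.998, -0.018], [-0.016, 0.017, -1.0]]
force: [1.1, -4.9, -0.3]
finger_gap: -0.1
```

Call:
servo_tool:
  moves:
    - [1,[0,-0.002,0],0]
    - [1,[-0.0005,-0.004,0],0]

```text
t: 17.75
ee_pos: [482.4, -101.6, 41.5]
orientation: [[0.998, 0.059, -0.016], [0.058, -0.998, -0.018], [-0.017, 0.017, -1.0]]
force: [-0.1, -5.5, 0.8]
finger_gap: 0.1
```

Call:
servo_tool:
  moves:
    - [1,[0,-0.002,0],0]
    - [1,[0.0005,-0.004,0],0]

```text
t: 17.95
ee_pos: [482.2, -97.3, 41.3]
orientation: [[0.998, 0.059, -0.017], [0.058, -0.998, -0.017], [-0.018, 0.016, -1.0]]
force: [0.2, -4.9, -0.4]
finger_gap: -0.4
```

Force stays near 5 N but the nut keeps turning further than I predicted. I'll lift away and look.

Call:
servo_tool:
  moves:
    - [1,[-0.004,0.004,0],0]
    - [1,[-0.004,0.004,-0.04],0]
    - [1,[-0.004,0.004,-0.09],0]
    - [1,[-0.004,-0.03,-0.14],0]
    - [1,[-0.004,-0.07,-0.17],0]

```text
t: 18.45
ee_pos: [477.4, -32.2, 206.4]
orientation: [[0.998, 0.056, -0.015], [0.056, -0.998, -0.016], [-0.016, 0.015, -1.0]]
force: [0.6, -0.3, 1.1]
finger_gap: -0.4
```

Call:
servo_tool:
  moves:
    - [1,[0,-0.05,0],0]
    - [1,[0,-0.1,0],0]
    - [1,[0,-0.15,0],0]
    - [1,[0,-0.17,0],0]

```text
t: 18.85
ee_pos: [466.0, 141.8, 203.4]
orientation: [[0.998, 0.059, -0.017], [0.059, -0.998, -0.014], [-0.018, 0.013, -1.0]]
force: [0.2, -1.1, 0.5]
finger_gap: 0.1
```

Run:
```python
from h import *
import cv2
to((504.2,106.7,32.5),.064)
a=camera('top');cv2.imwrite("pics/top11.png",a)
s=5;im=cv2.resize(a[130:230,240:400],None,fx=5,fy=5,interpolation=cv2.INTER_CUBIC)
cv2.imwrite("pics/top11c.png",im)
```

```text
t 18.85 pos [466.  141.8 203.4] yaw 0.059 F [ 0.2 -1.1  0.5] gap 0.1 -> shift [0.0391 0.0351 0.1707] turn -0.005
```

View pics/top11c.png

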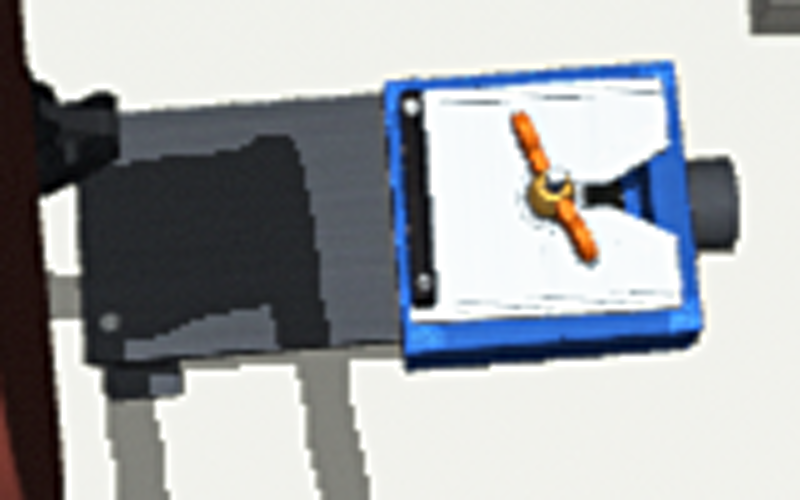

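The nut rests at q of about 9.07, past the stated contact angle of 8.6. My finger had wound it further, to about 10, and it sprang back elastically to a preloaded rest. That is consistent with the washer bearing firmly. One last check: is the nut stable, and is the cover still on its home overlay?

Run:
```python
from h import *
import cv2
a=camera('top');s=5
b=cv2.imread('pics/top11.png');print('diff',np.abs(a[130:230,310:400].astype(int)-b[130:230,310:400]).max())
im=cv2.resize(a[130:230,240:400],None,fx=5,fy=5,interpolation=cv2.INTER_CUBIC)
def poly(pose,pts,col):
    q=np.array([((proj('top',T(pose,p))-[240,130]+.5)*s-.5) for p in pts]).round().astype(int)
    cv2.polylines(im,[q],True,col,1)
c=(519.3,-100.5,.061)
poly(c,[(60,75,58),(60,-60,58),(-60,-60,58),(-60,75,58)],(0,200,0))
poly(c,[(55,75,79),(55,63,79),(-55,63,79),(-55,75,79)],(0,255,255))
for q in(8.6,9.07):
    e=[(r*np.cos(-q),r*np.sin(-q),58+35-(q-8.6)*1.27) for r in(42,-42)];poly(c,e,(255,0,255) if q>9 else (0,0,255))
cv2.imwrite("pics/top12o.png",im)
cv2.imwrite("pics/top12.png",a)
```

```text
diff 114
```

View pics/top12o.png

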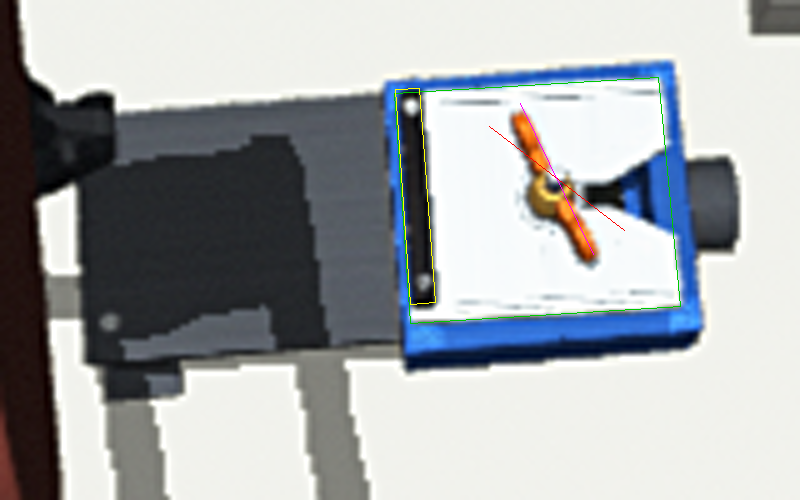

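View pics/top12.png

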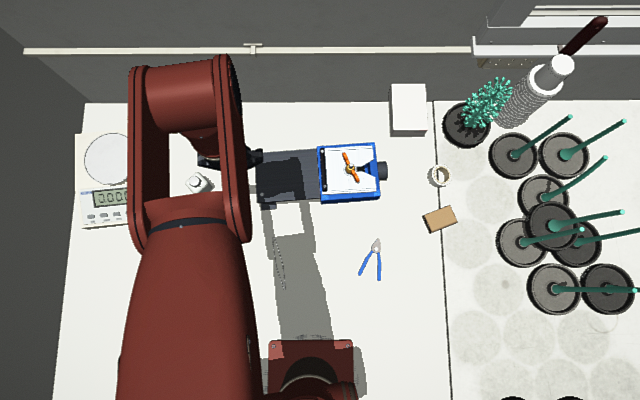

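The cover sits exactly on its home overlay, and the bystanders I can see are unchanged. The wing angle also fits q of about 5.93, half a turn less, so I'll check the nut's height from the orange centroid.

Run:
```python
from h import *
import cv2
c=(519.3,-100.5,.061)
for f in('top0','top9','top12'):
    a=cv2.imread(f'pics/{f}.png');h=cv2.cvtColor(a,cv2.COLOR_BGR2HSV)
    m=cv2.inRange(h,(5,150,120),(18,255,255));m[:130]=0;m[230:]=0;m[:,:320]=0;m[:,400:]=0
    p=cv2.findNonZero(m).reshape(-1,2).astype(float)
    (cx,cy),(w,hh),an=cv2.minAreaRect(p.astype(np.float32))
    print(f,len(p),'mean',p.mean(0).round(2),'rect',round(cx,2),round(cy,2),round(w,1),round(hh,1))
for q in(1.26,5.93,9.07):
    print(q,proj('top',T(c,(0,0,58+24+(8.6-q)*1.273))).round(2))
```

```text
top0 79 mean [350.7  165.06] rect 350.38 165.22 3.6 32.8
top9 73 mean [350.36 165.6 ] rect 350.63 165.82 3.8 31.8
top12 80 mean [350.55 166.98] rect 349.49 167.54 31.8 5.7
1.26 [350.79 165.36]
5.93 [350.59 166.05]
9.07 [350.47 166.5 ]
```

Run:
```python
from h import *
import cv2
def ang(a):
    h=cv2.cvtColor(a,cv2.COLOR_BGR2HSV)
    m=cv2.inRange(h,(5,150,120),(18,255,255));m[:130]=0;m[230:]=0;m[:,:320]=0;m[:,400:]=0
    p=cv2.findNonZero(m).reshape(-1,2).astype(float);d=p-p.mean(0)
    v=np.linalg.svd(d,full_matrices=False)[2][0];return np.arctan2(-v[0],-v[1])%np.pi, len(p)
for f in('top9','top11','top12'):print(f,ang(cv2.imread(f'pics/{f}.png')))
for i in range(8):
    a=camera('top')
print(arm.get_obs()['t'],ang(a))
```

```text
top9 (np.float64(1.970386410086454), 73)
top11 (np.float64(0.4852437398817857), 79)
top12 (np.float64(0.4863198306082648), 80)
19.35 (np.float64(0.4852437398817857), 79)
```

The angle is stable (q about 9.0, or 5.9 if a half turn had been lost). There is plenty of time, so I'll settle it by pushing the wing again and feeling whether it is already loaded.

Run:
```python
from h import *
to(circ(1.9,150),.06)
```

```text
t 19.35 pos [468.1 136.6 203.8] yaw 0.054 F [ 0.6 -0.1  0. ] gap -0.2 -> shift [0.0297 0.2113 0.0566] turn -0.006
```

Call:
servo_tool:
  moves:
    - [1,[0.007,0.048,0],-0.006]
    - [1,[0.014,0.096,0],-0.006]
    - [1,[0.021,0.144,0],-0.006]
    - [1,[0.028,0.19,0],-0.006]
    - [1,[0.03,0.21,0],-0.006]

```text
t: 19.85
ee_pos: [509.6, -75.9, 206.7]
orientation: [[0.998, 0.056, -0.015], [0.056, -0.998, -0.017], [-0.016, 0.017, -1.0]]
force: [-0.3, 0.5, 0.5]
finger_gap: -0.0
```

Run:
```python
from h import *
to(circ(1.9,55),.06)
```

```text
t 19.85 pos [509.6 -75.9 206.7] yaw 0.056 F [-0.3  0.5  0.5] gap -0.0 -> shift [ 0.0011 -0.0048  0.1517] turn -0.004
```

Call:
servo_tool:
  moves:
    - [1,[0.003,-0.005,0.05],0]
    - [1,[0.003,-0.005,0.1],0]
    - [1,[0.003,-0.005,0.13],0]
    - [1,[0.003,-0.005,0.15],0]
    - [1,[0.003,-0.005,0.152],0]

```text
t: 20.35
ee_pos: [507.1, -73.3, 51.4]
orientation: [[0.998, 0.055, -0.021], [0.054, -0.998, -0.016], [-0.022, 0.014, -1.0]]
force: [0.2, 0.1, -0.6]
finger_gap: -0.0
```

Run:
```python
from h import *
path([1.9,1.7,1.5,1.3,1.1,.9],38)
```

```text
t 20.35 [507.1 -73.3  51.4] F [ 0.2  0.1 -0.6] th 1.98 r 28.0
1.9 [0.0014, 0.0002, 0.0133]
1.7 [0.0075, -0.0008, 0.0132]
1.5 [0.0137, -0.0007, 0.0131]
1.3 [0.0197, 0.0007, 0.0129]
1.1 [0.0253, 0.0033, 0.0129]
0.9 [0.0304, 0.0069, 0.0128]
```

Call:
servo_tool:
  moves:
    - [1,[0.001,0,0.008],0]
    - [1,[0.001,0,0.013],0]
    - [1,[0.008,0,0.013],0]
    - [1,[0.011,0,0.013],0]

```text
t: 20.75
ee_pos: [519.5, -73.1, 39.2]
orientation: [[0.998, 0.055, -0.019], [0.055, -0.998, -0.016], [-0.02, 0.015, -1.0]]
force: [0.0, 0.2, 0.2]
finger_gap: 0.2
```

Call:
servo_tool:
  moves:
    - [1,[0.002,0,0],0]
    - [1,[0.004,0.0005,0],0]

```text
t: 20.95
ee_pos: [524.6, -73.5, 40.0]
orientation: [[0.998, 0.055, -0.017], [0.055, -0.998, -0.017], [-0.018, 0.016, -1.0]]
force: [0.6, -0.4, 1.4]
finger_gap: 0.3
```

Call:
servo_tool:
  moves:
    - [1,[0.002,0.0005,0],0]
    - [1,[0.004,0.001,0],0]

```text
t: 21.15
ee_pos: [529.1, -74.3, 40.2]
orientation: [[0.998, 0.055, -0.016], [0.055, -0.998, -0.017], [-0.017, 0.016, -1.0]]
force: [-0.3, 1.1, 0.3]
finger_gap: 0.2
```

Call:
servo_tool:
  moves:
    - [1,[0.002,0.001,0],0]
    - [1,[0.004,0.002,0],0]

```text
t: 21.35
ee_pos: [532.5, -75.8, 39.8]
orientation: [[0.998, 0.055, -0.018], [0.055, -0.998, -0.016], [-0.019, 0.015, -1.0]]
force: [-2.2, 1.9, -0.8]
finger_gap: 0.0
```

Call:
servo_tool:
  moves:
    - [1,[0.0015,0.001,0],0]
    - [1,[0.0035,0.0025,0],0]

```text
t: 21.55
ee_pos: [535.7, -77.8, 39.5]
orientation: [[0.998, 0.055, -0.019], [0.055, -0.998, -0.015], [-0.02, 0.014, -1.0]]
force: [-1.9, 0.7, 0.6]
finger_gap: 0.2
```

Call:
servo_tool:
  moves:
    - [1,[0.0015,0.0015,0],0]
    - [1,[0.003,0.003,0],0]

```text
t: 21.75
ee_pos: [538.7, -80.6, 39.2]
orientation: [[0.998, 0.055, -0.02], [0.055, -0.998, -0.015], [-0.021, 0.014, -1.0]]
force: [-2.0, 1.4, 0.1]
finger_gap: 0.0
```

Call:
servo_tool:
  moves:
    - [1,[0.0015,0.0015,0],0]
    - [1,[0.003,0.0035,0],0]

```text
t: 21.95
ee_pos: [541.8, -83.7, 39.0]
orientation: [[0.998, 0.055, -0.021], [0.055, -0.998, -0.014], [-0.021, 0.013, -1.0]]
force: [-2.9, 4.3, -0.7]
finger_gap: -0.1
```

Call:
servo_tool:
  moves:
    - [1,[0.0015,0.002,0],0]
    - [1,[0.0025,0.004,0],0]

```text
t: 22.15
ee_pos: [544.3, -87.1, 38.8]
orientation: [[0.998, 0.055, -0.021], [0.055, -0.998, -0.013], [-0.022, 0.012, -1.0]]
force: [-3.3, 4.9, -0.6]
finger_gap: 0.1
```

Call:
servo_tool:
  moves:
    - [1,[0.001,0.002,0],0]
    - [1,[0.0015,0.0045,0],0]

```text
t: 22.35
ee_pos: [545.9, -90.8, 38.5]
orientation: [[0.998, 0.055, -0.022], [0.055, -0.998, -0.012], [-0.022, 0.011, -1.0]]
force: [-2.5, 5.1, -0.5]
finger_gap: 0.3
```

Call:
servo_tool:
  moves:
    - [1,[0.0005,0.002,0],0]
    - [1,[0.0005,0.0045,0],0]

```text
t: 22.55
ee_pos: [546.9, -94.6, 38.4]
orientation: [[0.998, 0.055, -0.022], [0.055, -0.998, -0.011], [-0.022, 0.009, -1.0]]
force: [-1.3, 6.2, -0.6]
finger_gap: 0.2
```

The force rose straight from contact to 6.3 N over about 1 rad, so the nut is loaded and elastic (q about 9, not 5.9). I'm backing off and clearing away.

Call:
servo_tool:
  moves:
    - [1,[-0.001,-0.005,0],0]
    - [1,[-0.003,-0.012,0],0]
    - [1,[-0.012,-0.021,0],0]
    - [1,[-0.022,-0.023,0],0]
    - [1,[-0.026,-0.023,-0.01],0]

```text
t: 23.05
ee_pos: [516.8, -72.1, 47.4]
orientation: [[0.998, 0.056, -0.026], [0.055, -0.998, -0.01], [-0.026, 0.008, -1.0]]
force: [-0.8, -0.5, 0.2]
finger_gap: -0.1
```

Call:
servo_tool:
  moves:
    - [1,[0,0,-0.04],0]
    - [1,[0,0,-0.09],0]
    - [1,[0,0,-0.13],0]
    - [1,[0,-0.04,-0.16],0]
    - [1,[0,-0.09,-0.16],0]

```text
t: 23.55
ee_pos: [519.3, 18.0, 213.7]
orientation: [[0.999, 0.051, -0.014], [0.051, -0.999, -0.012], [-0.015, 0.011, -1.0]]
force: [2.2, -0.3, -1.0]
finger_gap: -0.2
```

Call:
servo_tool:
  moves:
    - [1,[0,-0.05,0],0]
    - [1,[0,-0.1,0],0]
    - [1,[0,-0.1,0],0]

```text
t: 23.85
ee_pos: [513.2, 122.9, 213.9]
orientation: [[0.998, 0.057, -0.013], [0.057, -0.998, -0.01], [-0.013, 0.009, -1.0]]
force: [-0.2, 0.1, 0.2]
finger_gap: 0.3
```

Run:
```python
from h import *
import cv2
def ang(a):
    h=cv2.cvtColor(a,cv2.COLOR_BGR2HSV)
    m=cv2.inRange(h,(5,150,120),(18,255,255));m[:130]=0;m[230:]=0;m[:,:320]=0;m[:,400:]=0
    p=cv2.findNonZero(m).reshape(-1,2).astype(float);d=p-p.mean(0)
    v=np.linalg.svd(d,full_matrices=False)[2][0];return np.arctan2(-v[0],-v[1])%np.pi, len(p)
a=camera('top');print(ang(a));cv2.imwrite('pics/top13.png',a)
s=5;im=cv2.resize(a[130:230,240:400],None,fx=5,fy=5,interpolation=cv2.INTER_CUBIC)
def poly(pose,pts,col):
    q=np.array([((proj('top',T(pose,p))-[240,130]+.5)*s-.5) for p in pts]).round().astype(int)
    cv2.polylines(im,[q],True,col,1)
c=(519.3,-100.5,.061)
poly(c,[(60,75,58),(60,-60,58),(-60,-60,58),(-60,75,58)],(0,200,0))
cv2.imwrite("pics/top13o.png",im)
to((519,80,200))
```

```text
(np.float64(0.47996361466763204), 78)
t 23.9 pos [513.5 120.3 213.5] yaw 0.056 F [-0.3 -0.4  0.1] gap 0.1 -> shift [0.0034 0.0404 0.0139] turn 0
```

View pics/top13o.png

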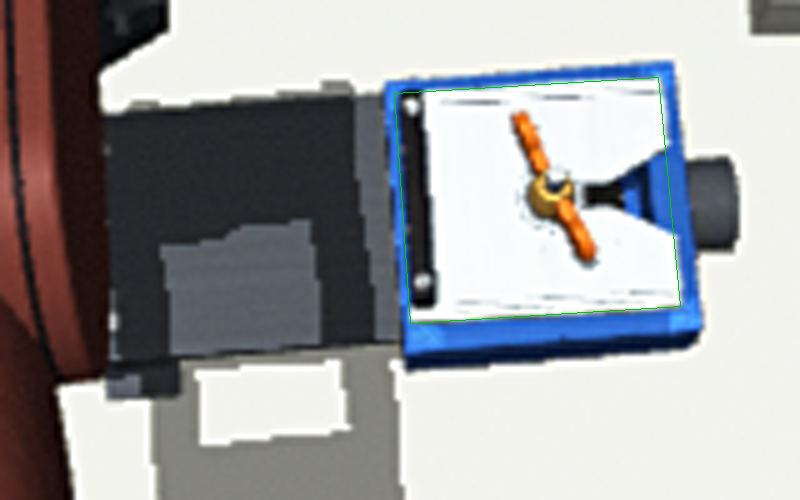

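The nut returned to the same preloaded angle (0.480 against 0.485 before), the cover is on its home overlay, and the arm is clear. Handing in.

```bash
python3 -c "
from workcell import ticket
print(ticket.sign_off())"
```

```text
the job is handed in; nothing more can be done
None
```

I slid the larger cover off the shelf and under the raised wing nut, set it down on the seat, spun the nut down clockwise until snug, and handed the job in at about 24 s. No verdict was reported.

**Last checks that passed:**
- **Cover:** it matches the ideal home outline in the top view to within 1–2 mm, and seat contact came at the expected height, 3 mm below the shelf.
- **Nut:** it rests at about 9.0 rad, past the stated 8.6 contact angle. A second push met resistance from the first touch, rising to about 6 N, and the nut sprang back to the same angle, so the washer bears on the cover. I inferred this from the push; the washer force itself cannot be measured directly.
- **Arm:** it is clear and touching nothing.

**Checks that failed or disagreed:**
- **First grasp missed:** the fingertips really end about 35 mm higher than the TCP reading says. I found this by probing down onto the rib with the fingers shut, which pressed on it with up to 44 N, and corrected for it afterwards.
- **Nut turned further than predicted:** under the push it went to about 10 rad before springing back, apparently because the washer's bearing on the cover is elastic.
- **Bystanders not all checked:** the mould block, tape roll and bottle visible in the top view at about 19 s looked unmoved. The jar and the other mould block were hidden behind the arm then, and I did not re-check any of them after the second push.

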